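Slide the price slate round the counter rail to its catch

TASK

The hanging price slate has been left round the side of the bread counter. Slide it along the rail and round both bends to the front, and push it fully home against its stop so that the spring catch snaps shut behind its ring and the wind cannot shift it. Ease it along without ever forcing it against the rail, leave the bread where it lies, and let go of the slate.

Things in the scene. Friction and masses are not known exactly. Their poses are not given: they have to be found in the camera images.
- rail: Level steel rod, 10 mm thick, 150 mm up, on a post at each end. Origin: on the table under the end of the straight side length, which comes along +x from its post at x -170. Beyond it a 45 deg bend towards -y (radius 40), 60 mm straight, another 45 deg bend (radius 40), then straight along -y at x 82. Both bends are hand-made, each 40 to 50 deg: they turn all beyond them, unmeasured.
- ring (a point): Centre of the slate's steel ring, which the rod runs through: 30 mm outside, bore 13 (1.5 mm play all round), 18 long. Its x axis is the bore, along the rod, z up. It starts on the side length. A framed slate 84 wide, 10 thick hangs below it to 81 mm under the centre; 130 to 210 g in all. The ring turns only with its grip, so the grip must be turned with the rod through the bends.
- grip (a point): Centre of the wooden grip block that stands on the ring, to take from above: 24 mm along the rod, 12 across it, top 20 mm above this point; this point is 36 mm above the ring's centre. Axes as the ring's. Levered by the tall grip, a push of 15 to 20 N there loads the rod with 40 N; more than 40 N of slate on rail, stop or catch counts as forcing it.
- catch (a joint): Sprung catch beside the front length, on the outer side at rod height, pivoted on the stop. 0 shut; the ring pushes its ramp aside to about 0.1 rad (some 4 to 8 N along the rod), then it snaps back behind the ring. The stop is a 28 mm collar on the rod: with the ring against it the ring's centre is 218 mm past the end of the second bend, and has 4 mm of play with the catch shut.
- loaf_a: Round dark raisin loaf, 170 mm across, 72 tall, inside the rail near the side length; origin under its centre. Leave in place.
- loaf_b: Round dark raisin loaf, 170 mm across, 72 tall, inside the rail behind the front length; origin under its centre. Leave in place.
- loaf_c: Round pale loaf, 130 mm across, 62 tall, beyond the front length; origin under its centre. Leave in place.
- loaf_d: Round dark loaf, 130 mm across, 62 tall, beyond the front length; origin under its centre. Leave in place.
Mind the look-alikes: they are no part of the job. What is shaped like the part that bears ring but yellow is not meant.

How it is judged:
By the outcome, as a careful person would: the job done as asked, in the order asked, and still so for the second after the job is handed in, with the robot touching nothing.
It also fails if it takes over 56 s, if anything falls off the work surface, if the arm or the gripper's body presses on something with over 40 N, if the wrist force passes 120 N, or if a joint passes its speed limit or range.

ROBOT

A 7-joint arm with a two-finger parallel gripper is mounted at the origin on the work surface. World frame = base frame: x ahead of the robot, y to its left, z up, the work surface at z = 0. Lengths are in m, angles in rad, forces in N, time in s.
With the tool pointing down it reaches from about 0.4 to 0.875 m from the base axis. Payload 19.3 kg.
Tool frame: the origin (TCP) lies at the very end of the fingers, on their centre line; the grasp point (between the pads) lies 19 mm behind it; z points along the fingers, y is the direction in which the jaws open and shut (so a half turn about z gives the same grasp; the last joint's range is limited). The gripper opens to 85 mm and grips with 20 to 120 N. Pads are 22 mm wide; open, the fingers measure 114 mm over their backs; the gripper's body (76 mm by 85 mm) begins 54 mm behind the grasp point. The pads swing forward as they close: fully open they stand 13 mm farther back than shut.
Start: joints at [-1.256, 0.521, -0.036, 1.599, 0.021, 1.021, -0.113], TCP at [0.235, 0.579, 0.231] pointing down, gripper open.
Joint ranges: [-2.91, 2.91], [-0.3, 2.13], [-1.5, 1.42], [0.17, 2.43], [-1.26, 4.41], [0.16, 1.93], [-2.52, 2.52]. Speed limits (rad/s): [1.89, 1.89, 2.39, 2.39, 3.01, 3.01, 3.01].

INTERFACE

Orientations are given as [roll, pitch, yaw] about the fixed x, y, z axes, in that order (R = Rz(yaw) Ry(pitch) Rx(roll)).
In Python, from workcell import bot gives the robot as it stands. The module is installed in compiled form; this text tells all that it offers.
- The arm moves only by the shell command python3 -m inch 'ROWS' [FORCE]. ROWS is JSON, a list of rows, each an object of numbers: "dx", "dy", "dz": the shift along the tool's x, y, z in mm; "rx", "ry", "rz": the turn, a rotation vector about the tool's x, y, z in rad; "hand": the closure, from -1 (fully open) to 1 (shut), so that 0 is half open. In form: [{"dx": .., "dy": .., "dz": .., "rx": .., "ry": .., "rz": .., "hand": ..}, ...]. A call has 1 to 10 rows; each row shifts and turns the commanded pose from where the row before left it, along the tool's axes as they then stand; what a row does not reach is not made up. A row lasts 1/10 s, in which the tool goes at most 50 mm and 8.59 degrees, less where a joint would pass 70% of its speed; a pose out of reach is approached as far as the arm can. A call with a gripper value outside its range is refused whole. The fingers move at their own pace and stop on an object; FORCE is the grip in N (left out, the last holds). Time passes only in rows, so rows that do not move let the fingers close. It gives the time, the measured TCP pose, the force and the opening at its end, in the units of the state.
- bot.observe(): the state, without advancing time (a new reading comes with each control period).
- bot.grab_frame(name): name is "scene" or "top"; returns (picture, depth): 384x512x3 uint8, red, green, blue; 384x512 float32, m along the optical axis (not along the pixel's ray), 0 where there is no reading.
- bot.get_calibration(name): a dict with "vertical_fov" (degrees; the focal length in pixels is half the picture's height over the tangent of half this angle, whatever the lens; pixels are square), "cx", "cy" (the principal point, pixels), "origin" and "orientation" of the camera in the world. Camera axes: x right, y down, z forward; pixel columns grow to the right and rows downward; lengths in m; the calibration is good to about 2 mm. A picture is of the moment at which its call begins. get_calibration takes no time and is no camera call.
- bot.job_done(): hands the job in, once; it reports no verdict.
Trained networks look in the newest picture that a camera, given by its name, has taken for a name from the list of things; names that differ only in an ending like _2 or _b are one class to them, and where a whole thing is asked for, a point or a joint stands for the part that bears it (a point fixed in the world has none). Each returns a list of dicts, best first, with "score" (0 to 1); they miss things now and then, are a little off and sometimes report something else, mostly with a low value. They report only what shows in the picture. A call takes as long as a camera call. They do not tell look-alikes from the thing itself.
- bot.trace(camera, target): "region" (384x512 bool, what is visible of it) and "box" ([left, top, right, bottom] in pixels, round what is visible of it).
- bot.tip_of(camera, target): "centre" ([row, column] in pixels: a listed point, or the origin of a listed thing).
The state is a dict: "clock": time; "qpos": joint angles; "qd": joint speeds; "joint_efforts": joint torques, N m; "position": TCP position; "tool_rot": TCP orientation; "force": force on the tool from outside, world axes, zero at the start; "moment": the same for the moment, N m; "grip_width": finger opening in m.
Only numpy, scipy, OpenCV 4.12 (cv2) and the standard library are available. Lean on these libraries where they do the work, as an engineer would, in place of code of your own. Each camera call takes 0.05 s, during which the arm holds its last target.

## Working session

There is one attempt and no reset: what is moved stays moved. The work goes in short steps, Python scripts to look and compute and a shell command to move; the robot and the scene stay as the last step left them, time stands still between calls to the robot, and variables do not carry over. Pictures are saved under pics/ and viewed, and the job is handed in when it is done.

```bash
mkdir -p pics
cat > h.py <<'E'
import numpy as np, cv2
from workcell import bot
from scipy.spatial.transform import Rotation as R
def cal(n):
    c=bot.get_calibration(n); return c
def K(n):
    c=cal(n); f=192/np.tan(np.radians(c['vertical_fov'])/2); return f,c['cx'],c['cy']
def RT(n):
    c=cal(n); o=np.array(c['orientation'],float)
    Rm=R.from_euler('xyz',o).as_matrix() if o.size==3 else o
    return Rm,np.array(c['origin'],float)
def ray(n,row,col):
    f,cx,cy=K(n);Rm,o=RT(n)
    return o,Rm@np.array([(col-cx)/f,(row-cy)/f,1.])
def back(n,row,col,d):
    o,r=ray(n,row,col); return o+r*d
def atz(n,row,col,z):
    o,r=ray(n,row,col); return o+r*(z-o[2])/r[2]
def proj(n,p):
    f,cx,cy=K(n);Rm,o=RT(n); q=Rm.T@(np.array(p)-o); return cy+f*q[1]/q[2],cx+f*q[0]/q[2]
def cloud(n,depth):
    f,cx,cy=K(n);Rm,o=RT(n)
    v,u=np.mgrid[:384,:512]; P=np.stack([(u-cx)/f*depth,(v-cy)/f*depth,depth],-1)
    return P@Rm.T+o
def tri(a,b):
    A=np.zeros((3,3));y=np.zeros(3)
    for o,d in(a,b):
        d=d/np.linalg.norm(d);M=np.eye(3)-np.outer(d,d);A+=M;y+=M@o
    return np.linalg.solve(A,y)
E
python3 - <<'E'
from h import *
print(bot.observe())
for n in('scene','top'):
    print(n,cal(n))
    p,d=bot.grab_frame(n); np.savez(f'{n}0.npz',p=p,d=d)
    cv2.imwrite(f'pics/{n}0.png',cv2.resize(p[...,::-1],(800,600)))
    for t in('rail','ring','grip','catch','loaf_a'):
        print(n,t,[(np.round(x['centre'],1),round(x['score'],2)) for x in bot.tip_of(n,t)] if t!='catch' else '', [(x['box'],round(x['score'],2)) for x in bot.trace(n,t)])
E
```

```text
{'clock': 0.0, 'qpos': array([-1.25622758,  0.52201356, -0.03633164,  1.59995415,  0.02119702,
        1.02113252, -0.11280778]), 'qd': array([-6.51939810e-04,  2.87320986e-05, -1.57441209e-03,  3.39428657e-05,
        1.81749326e-03, -1.80991378e-04, -5.49794512e-04]), 'joint_efforts': array([ 1.00527996e-03, -9.27119350e+01,  1.98038623e+00, -3.69917679e+01,
        1.78616575e-02,  8.43752583e-03, -4.38187726e-05]), 'position': array([0.23449981, 0.57899247, 0.23074526]), 'tool_rot': array([-3.14047250e+00,  7.55446164e-05,  2.75680734e+00]), 'force': array([-0.4402474 , -0.34500521,  0.33098072]), 'moment': array([ 0.02051937,  0.03010919, -0.02142881]), 'grip_width': 0.0855322362462089}
scene {'vertical_fov': 43.8951272177254, 'cx': 254.10265687439053, 'cy': 192.69397253281613, 'origin': array([ 1.3015587 , -0.52941376,  1.13793298]), 'orientation': array([-2.37291967, -0.00380872,  0.86828796])}
scene rail [] [([182.9, 132.9, 287.6, 283.9], 0.85), ([201.5, 172.6, 252.2, 216.1], 0.74)]
scene ring [(array([188.8, 321.2]), 0.85), (array([156.3, 271. ]), 0.83), (array([126.8, 256.7
[... 1009 characters left out ...]
6), (array([156.5, 185.9]), 0.76)] [([174.0, 151.7, 207.4, 165.1], 0.7), ([160.2, 273.8, 186.4, 290.6], 0.55)]
top grip [(array([151.1, 182.1]), 0.76), (array([214.6, 204.8]), 0.69), (array([288. , 167.9]), 0.5)] [([200.9, 202.3, 216.6, 233.3], 0.8), ([172.9, 148.7, 205.8, 167.0], 0.6), ([161.3, 269.1, 187.0, 296.4], 0.52)]
top catch  [([320.1, 149.6, 335.9, 152.6], 0.61), ([305.1, 199.6, 367.5, 258.0], 0.18)]
top loaf_a [(array([227.2, 335.5]), 0.95), (array([128.1, 244.3]), 0.87), (array([130. , 316.4]), 0.77), (array([228.6, 267.5]), 0.68)] [([227.2, 106.2, 267.2, 149.9], 0.9), ([307.6, 199.4, 369.1, 259.7], 0.87), ([236.2, 202.5, 297.4, 256.6], 0.79), ([295.5, 103.4, 341.3, 147.2], 0.6)]
```

View pics/scene0.png

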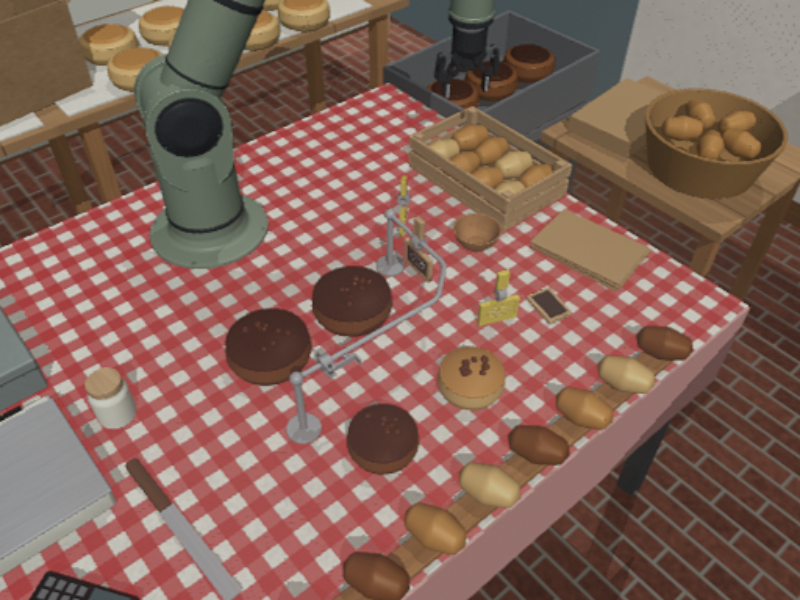

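View pics/top0.png

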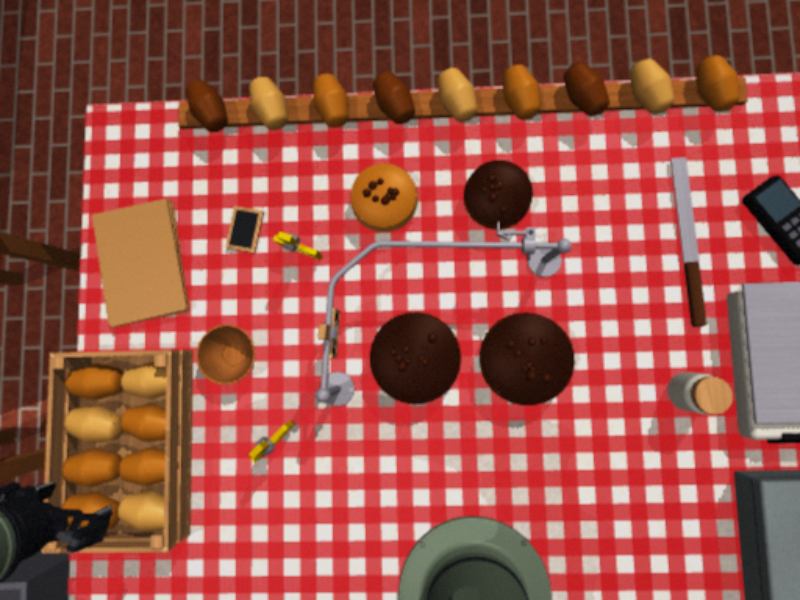

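Run:
```python
from h import *
for n,(r0,r1,c0,c1) in dict(scene=(90,300,160,360),top=(90,270,130,390)).items():
    p=np.load(f'{n}0.npz')['p'][r0:r1,c0:c1,::-1]; s=min(800/p.shape[1],600/p.shape[0])
    cv2.imwrite(f'pics/{n}0z.png',cv2.resize(p,None,fx=s,fy=s,interpolation=cv2.INTER_CUBIC)); print(s)
```

```text
2.857142857142857
3.076923076923077
```

View pics/scene0z.png

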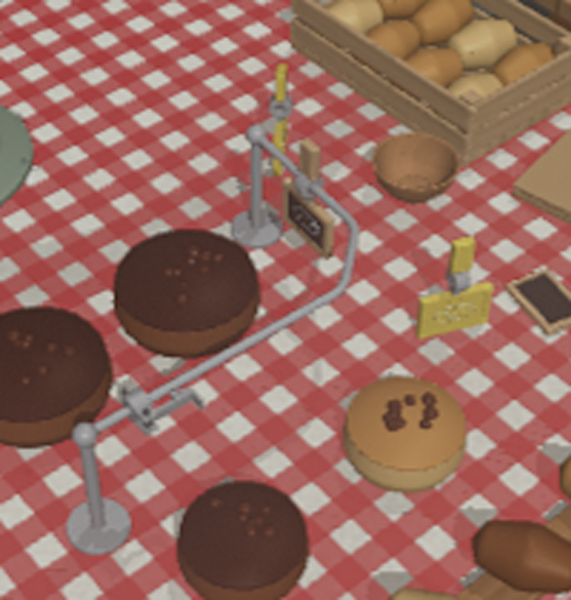

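View pics/top0z.png

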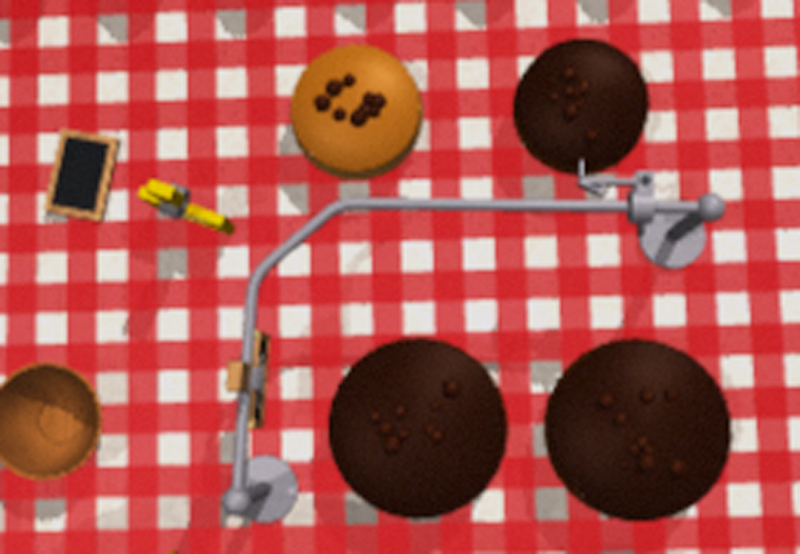

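Run:
```python
from h import *
for n in('top','scene'):
    z=np.load(f'{n}0.npz'); C=cloud(n,z['d']); 
    m=(C[...,2]>.12)&(C[...,2]<.22)&(C[...,0]>.3)&(C[...,0]<.85)&(C[...,1]>-.35)&(C[...,1]<.4)&(z['d']>0)
    print(n,m.sum())
    im=np.zeros((384,512,3),np.uint8); im[m]=np.clip((C[m][:,2:3]-.12)/.1*255,0,255)
    ys,xs=np.where(m); print(ys.min(),ys.max(),xs.min(),xs.max())
    cv2.imwrite(f'pics/m_{n}.png',cv2.resize(im[80:300,120:400],None,fx=2.7,fy=2.7,interpolation=0))
    # table height, 
    t=(abs(C[...,2])<.02)&(C[...,0]>.4)&(C[...,0]<.8)&(abs(C[...,1])<.3); print('table z',np.median(C[t][:,2]),C[t][:,2].std())
    for x in np.arange(.4,.85,.05):
      pass
    P=C[m]
    for lo in np.arange(-.3,.36,.03):
        q=P[(P[:,1]>lo)&(P[:,1]<lo+.03)]
        if len(q): print(round(lo,2),len(q),np.round(np.median(q,0),4),np.round(q[:,2].max(),3))
```

```text
top 1375
142 257 178 365
table z 0.0008668314765107876 0.002161962848817817
-0.18 53 [ 0.5974 -0.1566  0.1595] 0.164
-0.15 62 [ 0.5993 -0.1391  0.1544] 0.162
-0.12 164 [ 0.6043 -0.0997  0.1604] 0.167
-0.09 92 [ 0.6107 -0.0734  0.1553] 0.16
-0.06 77 [ 0.6101 -0.0504  0.1541] 0.163
-0.03 45 [ 0.6072 -0.015   0.1538] 0.158
-0.0 47 [0.6073 0.0152 0.1547] 0.158
0.03 48 [0.6085 0.0446 0.1545] 0.159
0.06 47 [0.6092 0.0765 0.1542] 0.158
0.09 44 [0.6106 0.1048 0.1539] 0.158
0.12 48 [0.6119 0.1345 0.154 ] 0.158
0.15 54 [0.601  0.1667 0.1542] 0.158
0.18 58 [0.5777 0.1959 0.1538] 0.158
0.21 443 [0.4681 0.2298 0.1547] 0.208
0.24 45 [0.3726 0.2431 0.1576] 0.163
0.27 14 [0.6305 0.2968 0.1338] 0.139
0.3 34 [0.6344 0.3082 0.1362] 0.139
scene 1148
133 250 186 326
table z 0.0014643099079083566 0.0029446750178589278
-0.18 77 [ 0.6075 -0.1579  0.1555] 0.165
-0.15 43 [ 0.6073 -0.1352  0.1545] 0.162
-0.12 142 [ 0.6149 -0.1026  0.158 ] 0.168
-0.09 83 [ 0.6235 -0.0743  0.1542] 0.162
-0.06 79 [ 0.6183 -0.0503  0.1541] 0.16
-0.03 37 [ 0.6123 -0.0133  0.1542] 0.158
-0.0 35 [0.6131 0.0143 0.1545] 0.159
0.03 35 [0.6141 0.044  0.1549] 0.16
0.06 34 [0.6165 0.075  0.1543] 0.158
0.09 33 [0.6171 0.1049 0.1542] 0.159
0.12 34 [0.6177 0.1338 0.1541] 0.159
0.15 31 [0.6061 0.1671 0.1538] 0.16
0.18 29 [0.5841 0.1929 0.1553] 0.159
0.21 363 [0.4786 0.2303 0.1542] 0.209
0.24 43 [0.3825 0.2427 0.1536] 0.163
0.27 18 [0.6387 0.2971 0.1316] 0.141
0.3 32 [0.6434 0.3101 0.1361] 0.142
```

View pics/m_top.png

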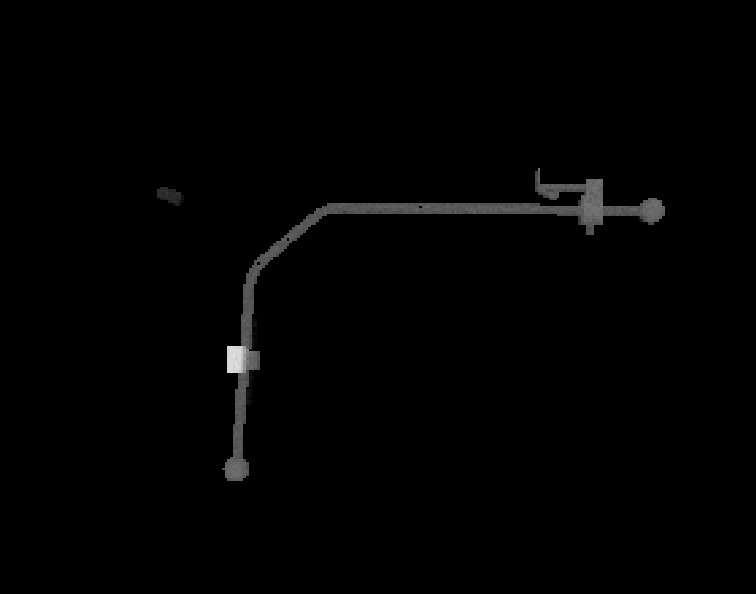

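View pics/m_scene.png

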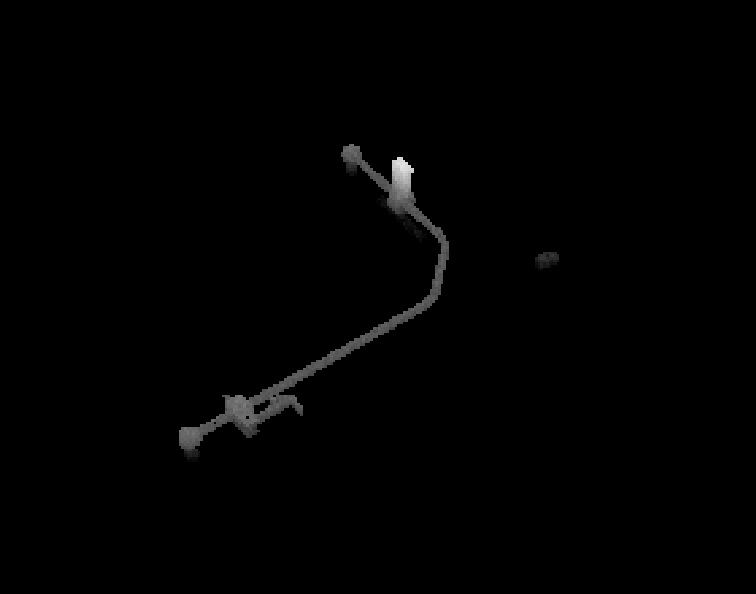

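```bash
cat >> h.py <<'E'
def path(p,s):
    """p=[x0,y0,psi,b1,b2]; s measured from origin (end of side straight); returns xy, heading. clockwise bends (toward -y)"""
    x0,y0,psi,b1,b2=p; r=.04
    segs=[(b1*r,1/r),(.06,0),(b2*r,1/r),(9,0)]
    x=np.array([x0,y0]);h=psi
    if s<=0: return x+s*np.array([np.cos(h),np.sin(h)]),h
    for L,k in segs:
        d=min(L,s); 
        if k: 
            n=np.array([np.sin(h),-np.cos(h)]); c=x+r*n; h2=h-d*k
            x=c-r*np.array([np.sin(h2),-np.cos(h2)]); h=h2
        else: x=x+d*np.array([np.cos(h),np.sin(h)])
        s-=d
        if s<=1e-12: break
    return x,h
E
cat > fit.py <<'E'
from h import *
from scipy.optimize import least_squares
from scipy.spatial import cKDTree
D={}
for n in('top','scene'):
    z=np.load(f'{n}0.npz'); C=cloud(n,z['d']); Rm,o=RT(n)
    m=(C[...,2]>.147)&(C[...,2]<.160)&(C[...,0]>.38)&(C[...,0]<.64)&(C[...,1]>-.03)&(C[...,1]<.26)
    m&=~((C[...,0]>.42)&(C[...,0]<.50)&(C[...,1]<.30)) 
    P=C[m]; r=P-o; r/=np.linalg.norm(r,axis=1)[:,None]; D[n]=P+r*.0042; print(n,len(P),D[n][:,2].mean())
S=np.arange(-.17,.3,.001)
def res(q):
    c=np.array([path(q[:5],s)[0] for s in S]); t=cKDTree(c); out=[]
    # signed-less distance
    for n,sg in(('top',1),('scene',-1)):
        p=D[n][:,:2]+sg*q[5:7]; d,i=t.query(p); 
        i=np.clip(i,0,len(S)-2); tg=c[i+1]-c[i]; tg/=np.linalg.norm(tg,axis=1)[:,None]; e=p-c[i]
        out.append((tg[:,0]*e[:,1]-tg[:,1]*e[:,0])*1000)
    return np.concatenate(out+[q[5:7]*300])
f=least_squares(res,[.53,.235,.05,.78,.78,0,0],loss='soft_l1',x_scale=[.01,.01,.05,.1,.1,.002,.002],diff_step=1e-4)
print(np.round(f.x,4),np.degrees(f.x[2:5]),np.abs(res(f.x)).mean()); np.save('rail.npy',f.x)
J=f.jac; print('sd',np.sqrt(np.diag(np.linalg.inv(J.T@J))))
p=f.x[:5]
sh=.04*(p[3]+p[4])+.06+.218
print('home',path(p,sh),'s',sh)
E
python3 fit.py
python3 - <<'E'
from h import *
q=np.load('rail.npy');p=q[:5]
for n in('top','scene'):
    C=cloud(n,np.load(f'{n}0.npz')['d'])
    for lo,hi in((.195,.215),(.162,.168)):
        m=(C[...,2]>lo)&(C[...,2]<hi)&(C[...,0]>.4)&(C[...,0]<.5)&(C[...,1]>.15)&(C[...,1]<.3)
        print(n,lo,m.sum(),C[m].min(0),C[m].max(0),np.median(C[m],0))
a=ray('scene',146.3,267.5);b=ray('top',214.6,204.8);print('grip',tri(a,b))
a=ray('scene',156.3,271.);b=ray('top',213.4,209.8);print('ring',tri(a,b))
print(proj('top',tri(a,b)),proj('scene',tri(a,b)))
E
```

```text
top 562 0.14991298686961163
scene 362 0.1510696985890744
[ 0.54    0.2268 -0.0863  0.8028  0.7199  0.0015  0.0011] [-4.94567512 45.99896405 41.24769499] 2.4799934481076584
sd [4.12011428e-04 1.98348628e-04 2.17898409e-03 7.49484353e-03
 7.46152320e-03 9.33160762e-05 1.31535905e-04]
home (array([ 0.60600034, -0.07896631]), np.float64(-1.6090597762459593)) s 0.3389096584684599
top 0.195 54 [0.45849219 0.2251363  0.19553375] [0.48021393 0.23682614 0.20762884] [0.4704848  0.23140957 0.20452652]
top 0.162 5 [0.46650059 0.22152134 0.16225569] [0.47651251 0.22625778 0.16765266] [0.47157272 0.22573996 0.16453725]
scene 0.195 36 [0.46014611 0.22593226 0.19591153] [0.48484336 0.23961509 0.20858085] [0.47632215 0.23152441 0.204473  ]
scene 0.162 10 [0.46156747 0.22086999 0.16284642] [0.48261317 0.23800483 0.16791734] [0.47372457 0.22878378 0.16529287]
grip [0.46472615 0.23978293 0.1719002 ]
ring [0.4725577  0.23960677 0.13414211]
(np.float64(212.11408701950165), np.float64(207.84707735863694)) (np.float64(156.63410551352382), np.float64(269.11016780975393))
```

```bash
sed -i 's/C\[...,0\]>.42)&(C\[...,0\]<.50)/C[...,0]>.450)\&(C[...,0]<.493)/; s/C\[...,0\]>.38)/C[...,0]>.39)/; s/C\[...,1\]>-.03)/C[...,1]>-.035)/' fit.py
cat >> fit.py <<'E'
r=res(f.x)[:-2]; P=np.vstack([D['top'][:,:2]+f.x[5:7],D['scene'][:,:2]-f.x[5:7]]); nt=len(D['top'])
for nm,sl in(('top',slice(0,nt)),('scene',slice(nt,None))):
    rr=r[sl];pp=P[sl]
    for a,b,c,d in((.38,.42,.15,.3),(.42,.45,.15,.3),(.49,.52,.2,.3),(.52,.55,.2,.3),(.55,.58,.15,.25),(.58,.6,.1,.25),(.595,.64,.15,.2),(.59,.64,.1,.15),(.59,.64,.05,.1),(.59,.64,0,.05),(.59,.64,-.05,0)):
        m=(pp[:,0]>a)&(pp[:,0]<=b)&(pp[:,1]>c)&(pp[:,1]<=d)
        if m.any(): print(nm,(a,c),m.sum(),'med %.2f sd %.2f'%(np.median(rr[m]),rr[m].std()))
E
python3 fit.py
```

```text
top 611 0.1499593988537378
scene 387 0.15106307430582444
[ 0.5401  0.2268 -0.0869  0.8027  0.7195  0.0015  0.001 ] [-4.97929484 45.99280243 41.22610457] 2.4524107455961794
sd [4.12780241e-04 2.00952383e-04 2.21444313e-03 7.42647500e-03
 7.42525731e-03 9.16414224e-05 1.20355726e-04]
home (array([ 0.60599102, -0.07904088]), np.float64(-1.6091621863412395)) s 0.33889028388035725
top (0.38, 0.15) 44 med -0.03 sd 2.90
top (0.42, 0.15) 47 med -0.01 sd 2.82
top (0.49, 0.2) 40 med 0.05 sd 3.00
top (0.52, 0.2) 44 med -0.16 sd 2.82
top (0.55, 0.15) 64 med -0.71 sd 3.02
top (0.58, 0.1) 47 med -0.42 sd 2.94
top (0.595, 0.15) 49 med 0.18 sd 2.82
top (0.59, 0.1) 77 med 0.65 sd 2.79
top (0.59, 0.05) 75 med -0.51 sd 2.78
top (0.59, 0) 80 med 0.16 sd 2.86
top (0.59, -0.05) 52 med 0.25 sd 3.01
scene (0.38, 0.15) 24 med -0.65 sd 3.00
scene (0.42, 0.15) 23 med 0.04 sd 3.12
scene (0.49, 0.2) 27 med -0.11 sd 3.14
scene (0.52, 0.2) 24 med 0.88 sd 3.11
scene (0.55, 0.15) 31 med -0.32 sd 2.95
scene (0.58, 0.1) 25 med 0.34 sd 2.99
scene (0.595, 0.15) 30 med 0.26 sd 2.89
scene (0.59, 0.1) 52 med 0.30 sd 2.58
scene (0.59, 0.05) 55 med 0.44 sd 2.96
scene (0.59, 0) 58 med -0.18 sd 2.66
scene (0.59, -0.05) 44 med -0.13 sd 2.86
```

```bash
cat >> h.py <<'E'
def st():
    o=bot.observe(); print('t',round(o['clock'],2),'pos',np.round(o['position'],4),'rot',np.round(o['tool_rot'],4),'F',np.round(o['force'],1),'M',np.round(o['moment'],2),'w',round(o['grip_width'],4)); return o
def delta(o,xyz,yaw):
    """print tool-frame shift (mm) AFTER turning to target yaw, and rotation vec needed"""
    Rc=R.from_euler('xyz',o['tool_rot']); Rt=R.from_euler('xyz',[np.pi,0,yaw])
    print('rotvec',np.round((Rc.inv()*Rt).as_rotvec(),4),'shift',np.round(Rt.inv().apply(np.array(xyz)-o['position'])*1000,1))
E
python3 - <<'E'
from h import *
o=st(); delta(o,[.472,.2325,.26],np.pi-.087)
E
```

```text
t 1.0 pos [0.2346 0.5793 0.2313] rot [-3.1416  0.      2.7567] F [-0.3  0.1  0.3] M [-0.03 -0.    0.01] w 0.0852
rotvec [-0.      0.     -0.2979] shift [-266.6 -324.8  -28.7]
```

```bash
python3 -m inch '[{"rz":-0.1,"dz":-10,"hand":-1},{"rz":-0.1,"dz":-10},{"rz":-0.098,"dz":-9},{"dx":-20,"dy":-24},{"dx":-20,"dy":-24},{"dx":-20,"dy":-24},{"dx":-20,"dy":-24},{"dx":-20,"dy":-24},{"dx":-20,"dy":-24},{"dx":-20,"dy":-24}]' 60; python3 -m inch '[{"dx":-20,"dy":-24},{"dx":-20,"dy":-24},{"dx":-20,"dy":-24},{"dx":-20,"dy":-24},{"dx":-20,"dy":-24},{"dx":-20,"dy":-24},{"dx":-7,"dy":-13},{"dx":0},{"dx":0}]'
python3 - <<'E'
from h import *
o=st(); delta(o,[.472,.2325,.26],np.pi-.087)
for n in('scene','top'):
    p,d=bot.grab_frame(n); np.savez(f'{n}1.npz',p=p,d=d)
p=np.load('scene1.npz')['p'][80:220,200:360,::-1];cv2.imwrite('pics/s1.png',cv2.resize(p,None,fx=4,fy=4))
p=np.load('top1.npz')['p'][130:270,140:300,::-1];cv2.imwrite('pics/t1.png',cv2.resize(p,None,fx=4,fy=4))
E
```

```text
t 1.0 pos [0.2346 0.5793 0.2313] rot [-3.1416  0.      2.7567] F [-0.3  0.1  0.3] M [-0.03 -0.    0.01] w 0.0852
rotvec [-0.      0.     -0.2979] shift [-266.6 -324.8  -28.7]schema error: expected keys dx, dy, dz, rx, ry, rz, hand
schema error: expected keys dx, dy, dz, rx, ry, rz, hand
```

View pics/s1.png

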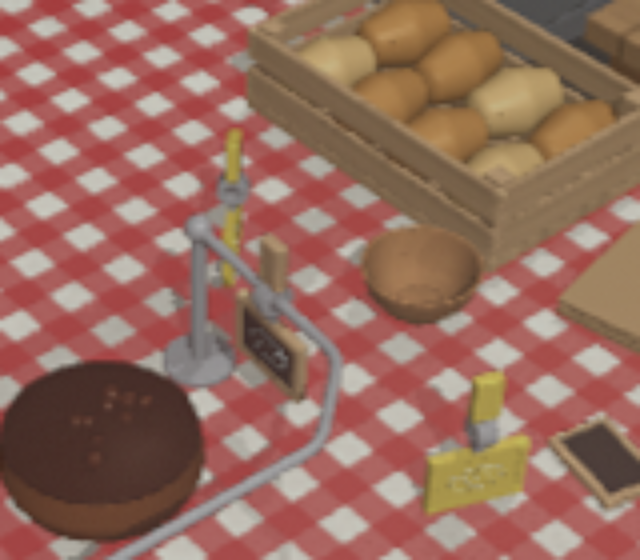

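View pics/t1.png

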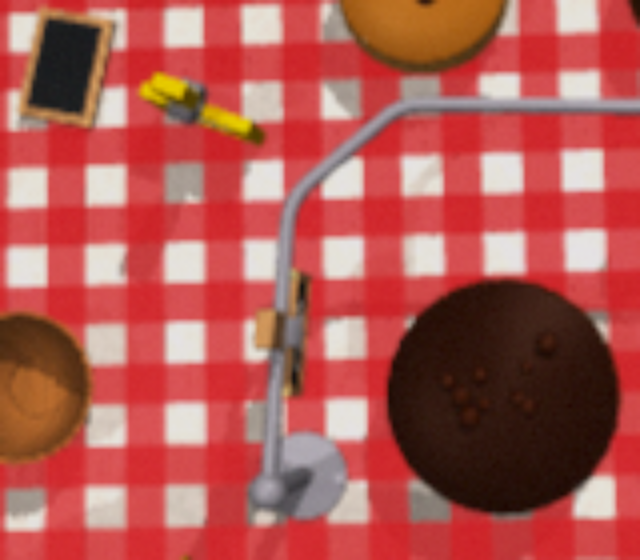

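The arm has not moved, because every row needs all seven keys. The pictures show the wooden grip on the side length: about (265,255) in the scene crop and (265,328) in the top crop.

```bash
python3 -m inch '[{"dx":0,"dy":0,"dz":-10,"rx":0,"ry":0,"rz":-0.1,"hand":-1},{"dx":0,"dy":0,"dz":-10,"rx":0,"ry":0,"rz":-0.1,"hand":-1},{"dx":0,"dy":0,"dz":-9,"rx":0,"ry":0,"rz":-0.098,"hand":-1},{"dx":-20,"dy":-24,"dz":0,"rx":0,"ry":0,"rz":0,"hand":-1},{"dx":-20,"dy":-24,"dz":0,"rx":0,"ry":0,"rz":0,"hand":-1},{"dx":-20,"dy":-24,"dz":0,"rx":0,"ry":0,"rz":0,"hand":-1},{"dx":-20,"dy":-24,"dz":0,"rx":0,"ry":0,"rz":0,"hand":-1},{"dx":-20,"dy":-24,"dz":0,"rx":0,"ry":0,"rz":0,"hand":-1},{"dx":-20,"dy":-24,"dz":0,"rx":0,"ry":0,"rz":0,"hand":-1},{"dx":-20,"dy":-24,"dz":0,"rx":0,"ry":0,"rz":0,"hand":-1}]' 60
python3 -m inch '[{"dx":-20,"dy":-24,"dz":0,"rx":0,"ry":0,"rz":0,"hand":-1},{"dx":-20,"dy":-24,"dz":0,"rx":0,"ry":0,"rz":0,"hand":-1},{"dx":-20,"dy":-24,"dz":0,"rx":0,"ry":0,"rz":0,"hand":-1},{"dx":-20,"dy":-24,"dz":0,"rx":0,"ry":0,"rz":0,"hand":-1},{"dx":-20,"dy":-24,"dz":0,"rx":0,"ry":0,"rz":0,"hand":-1},{"dx":-20,"dy":-24,"dz":0,"rx":0,"ry":0,"rz":0,"hand":-1},{"dx":-7,"dy":-13,"dz":0,"rx":0,"ry":0,"rz":0,"hand":-1},{"dx":0,"dy":0,"dz":0,"rx":0,"ry":0,"rz":0,"hand":-1},{"dx":0,"dy":0,"dz":0,"rx":0,"ry":0,"rz":0,"hand":-1}]'
python3 - <<'E'
from h import *
o=st(); delta(o,[.472,.2325,.174],np.pi-.087)
for n in('scene','top'):
    p,d=bot.grab_frame(n); np.savez(f'{n}1.npz',p=p,d=d)
p=np.load('scene1.npz')['p'][60:220,190:360,::-1];cv2.imwrite('pics/s2.png',cv2.resize(p,None,fx=3,fy=3))
p=np.load('top1.npz')['p'][110:270,110:300,::-1];cv2.imwrite('pics/t2.png',cv2.resize(p,None,fx=3,fy=3))
E
```

```text
clock: 2.1
position: [0.3602, 0.3987, 0.2604]
tool_rot: [3.141, 0.0, 3.055]
force: [0.7, -0.0, 0.7]
grip_width: 0.0854
clock: 3.0
position: [0.472, 0.2331, 0.2603]
tool_rot: [3.141, -0.0, 3.055]
force: [-0.1, 0.6, -0.1]
grip_width: 0.0853
t 3.0 pos [0.472  0.2331 0.2603] rot [ 3.1412e+00 -3.0000e-04  3.0551e+00] F [-0.1  0.6 -0.1] M [ 0.   -0.02 -0.01] w 0.0853
rotvec [ 0.0004 -0.0003  0.0005] shift [-0.1 -0.6 86.3]
```

View pics/s2.png

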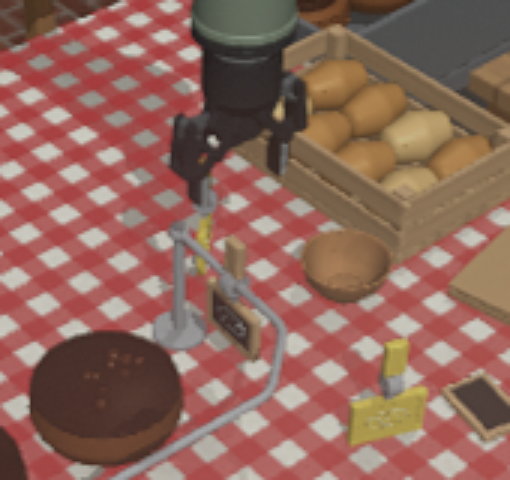

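View pics/t2.png

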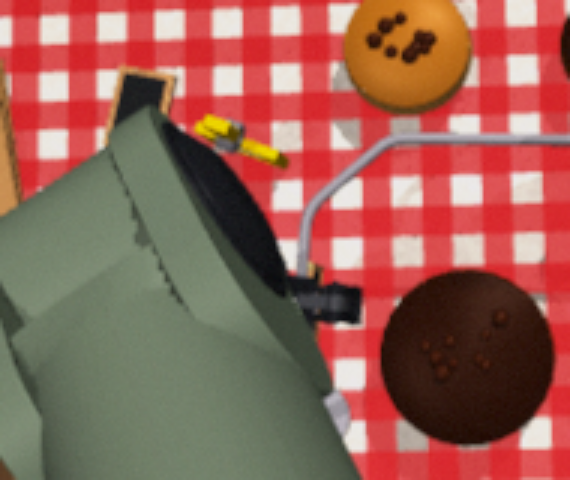

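```bash
python3 -m inch '[{"dx":0,"dy":-0.5,"dz":15,"rx":0,"ry":0,"rz":0,"hand":-1},{"dx":0,"dy":0,"dz":15,"rx":0,"ry":0,"rz":0,"hand":-1},{"dx":0,"dy":0,"dz":15,"rx":0,"ry":0,"rz":0,"hand":-1},{"dx":0,"dy":0,"dz":15,"rx":0,"ry":0,"rz":0,"hand":-1},{"dx":0,"dy":0,"dz":15,"rx":0,"ry":0,"rz":0,"hand":-0.5},{"dx":0,"dy":0,"dz":10,"rx":0,"ry":0,"rz":0,"hand":0},{"dx":0,"dy":0,"dz":1,"rx":0,"ry":0,"rz":0,"hand":0.4},{"dx":0,"dy":0,"dz":0,"rx":0,"ry":0,"rz":0,"hand":0.5},{"dx":0,"dy":0,"dz":0,"rx":0,"ry":0,"rz":0,"hand":0.5}]' 20
python3 - <<'E'
from h import *
o=st(); delta(o,[.472,.2325,.174],np.pi-.087)
for n in('scene',):
    p,d=bot.grab_frame(n); np.savez(f'{n}1.npz',p=p,d=d)
p=np.load('scene1.npz')['p'][90:210,210:340,::-1];cv2.imwrite('pics/s3.png',cv2.resize(p,None,fx=5,fy=5))
E
```

```text
clock: 4.0
position: [0.4726, 0.2322, 0.175]
tool_rot: [3.141, 0.001, 3.055]
force: [-0.6, 0.4, -0.1]
grip_width: 0.0214
t 4.0 pos [0.4726 0.2322 0.175 ] rot [3.141e+00 8.000e-04 3.055e+00] F [-0.6  0.4 -0.1] M [-0.06  0.02  0.02] w 0.0214
rotvec [0.0006 0.0008 0.0004] shift [0.7 0.3 1. ]
```

View pics/s3.png

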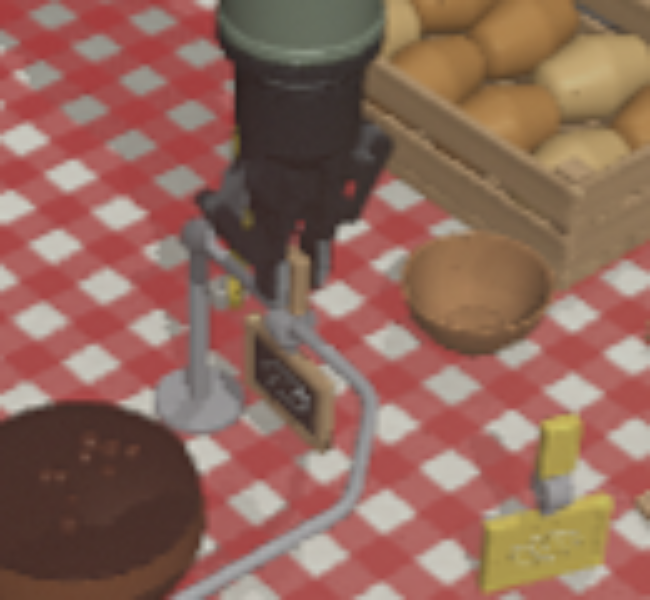

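The grip stands between the two fingers at about (298,285). Next I close in stages and watch the force.

```bash
python3 -m inch '[{"dx":0,"dy":0,"dz":0,"rx":0,"ry":0,"rz":0,"hand":0.58},{"dx":0,"dy":0,"dz":0,"rx":0,"ry":0,"rz":0,"hand":0.62},{"dx":0,"dy":0,"dz":0,"rx":0,"ry":0,"rz":0,"hand":0.65}]' 20
python3 -m inch '[{"dx":0,"dy":0,"dz":0,"rx":0,"ry":0,"rz":0,"hand":0.67},{"dx":0,"dy":0,"dz":0,"rx":0,"ry":0,"rz":0,"hand":0.69}]' 20
python3 -m inch '[{"dx":0,"dy":0,"dz":0,"rx":0,"ry":0,"rz":0,"hand":0.71},{"dx":0,"dy":0,"dz":0,"rx":0,"ry":0,"rz":0,"hand":0.73}]' 20
python3 -c "
from h import *
st()"
```

```text
clock: 4.35
position: [0.4725, 0.2319, 0.1745]
tool_rot: [3.141, 0.0, 3.055]
force: [0.2, 1.7, -0.4]
grip_width: 0.0148
clock: 4.55
position: [0.4724, 0.2318, 0.1743]
tool_rot: [-3.142, -0.0, 3.055]
force: [-0.5, -0.1, 1.3]
grip_width: 0.0133
clock: 4.75
position: [0.4724, 0.232, 0.1743]
tool_rot: [3.141, 0.0, 3.055]
force: [0.4, 1.1, 0.2]
grip_width: 0.0116
t 4.75 pos [0.4724 0.232  0.1743] rot [3.1414e+00 1.0000e-04 3.0548e+00] F [0.4 1.1 0.2] M [ 0.29 -0.06 -0.01] w 0.0116
```

```bash
python3 -m inch '[{"dx":0,"dy":0,"dz":0,"rx":0,"ry":0,"rz":0,"hand":1},{"dx":0,"dy":0,"dz":0,"rx":0,"ry":0,"rz":0,"hand":1},{"dx":0,"dy":0,"dz":0,"rx":0,"ry":0,"rz":0,"hand":1}]' 40
python3 -m inch '[{"dx":0,"dy":0,"dz":-0.5,"rx":0,"ry":0,"rz":0,"hand":1},{"dx":0,"dy":0,"dz":-0.5,"rx":0,"ry":0,"rz":0,"hand":1},{"dx":0,"dy":0,"dz":0,"rx":0,"ry":0,"rz":0,"hand":1}]' 40
python3 -c "
from h import *
st()"
```

```text
clock: 5.05
position: [0.4724, 0.232, 0.1744]
tool_rot: [3.141, 0.0, 3.055]
force: [-0.5, 1.5, 0.7]
grip_width: 0.0112
clock: 5.35
position: [0.4723, 0.2316, 0.1752]
tool_rot: [-3.141, -0.0, 3.055]
force: [0.4, 0.8, -2.1]
grip_width: 0.0113
t 5.35 pos [0.4723 0.2316 0.1752] rot [-3.1412e+00 -3.0000e-04  3.0546e+00] F [ 0.4  0.8 -2.1] M [-0.02 -0.    0.05] w 0.0113
```

```bash
python3 -m inch '[{"dx":-3,"dy":0,"dz":0,"rx":0,"ry":0,"rz":0,"hand":1},{"dx":-4,"dy":0,"dz":0,"rx":0,"ry":0,"rz":0,"hand":1},{"dx":-4,"dy":0,"dz":0,"rx":0,"ry":0,"rz":0,"hand":1},{"dx":-4,"dy":0,"dz":0,"rx":0,"ry":0,"rz":0,"hand":1},{"dx":-4,"dy":0,"dz":0,"rx":0,"ry":0,"rz":0,"hand":1},{"dx":-3,"dy":0,"dz":0,"rx":0,"ry":0,"rz":0,"hand":1}]' 40
python3 -c "
from h import *
st()"
```

```text
clock: 5.95
position: [0.4947, 0.2298, 0.1753]
tool_rot: [-3.142, 0.0, 3.055]
force: [-0.1, -0.0, -1.8]
grip_width: 0.0114
t 5.95 pos [0.4947 0.2298 0.1753] rot [-3.1415  0.      3.0546] F [-0.1 -0.  -1.8] M [-0.02 -0.01  0.02] w 0.0114
```

```bash
cat >> h.py <<'E'
RAIL=np.load('rail.npy')[:5]
import os,json
OFF=np.array(json.load(open('off.json'))) if os.path.exists('off.json') else np.zeros(2)
def fitpose(s,p=RAIL):
    ss=np.linspace(s-.009,s+.009,13); P=np.array([path(p,t)[0] for t in ss])
    A=np.polyfit(ss-s,P,1); h=np.arctan2(A[0][1],A[0][0]); 
    hm=path(p,s)[1]; h=hm+(h-hm+np.pi)%(2*np.pi)-np.pi
    n=np.array([-np.sin(h),np.cos(h)]); c=path(p,s)[0]; e=(P-c)@n
    return c+n*(e.max()+e.min())/2+OFF,h
def where(xy,p=RAIL):
    ss=np.arange(-.15,.36,.0002); P=np.array([path(p,t)[0] for t in ss])+OFF
    i=np.argmin(((P-xy)**2).sum(1)); x,h=fitpose(ss[i]); n=np.array([-np.sin(h),np.cos(h)])
    return ss[i],(np.array(xy)-x)@n,h
def plan(slist,z=None,extra_yaw=0):
    o=st(); Rc=R.from_euler('xyz',o['tool_rot']); pc=o['position'].copy()
    s,l,h=where(pc[:2]); yaw=o['tool_rot'][2]; e=(yaw-np.pi-h+np.pi)%(2*np.pi)-np.pi
    print('s %.1f lat %.2f mm yawerr %.4f'%(s*1e3,l*1e3,e))
    if z is None: z=pc[2]
    for s in slist:
        x,h=fitpose(s/1000); Rt=R.from_euler('xyz',[np.pi,0,h+np.pi+extra_yaw]); t=np.array([*x,z])
        # shift along tool axes as they stand at row start
        d=Rc.inv().apply(t-pc)*1000; rv=(Rc.inv()*Rt).as_rotvec()
        print('s%6.1f dx %.2f dy %.2f dz %.2f rx %.3f ry %.3f rz %.4f'%(s,*d,*rv)); Rc=Rt;pc=t
E
python3 -c "
from h import *
plan([-40,-34,-28,-22,-17,-13,-10])"
```

```text
t 5.95 pos [0.4947 0.2298 0.1753] rot [-3.1415  0.      3.0546] F [-0.1 -0.  -1.8] M [-0.02 -0.01  0.02] w 0.0114
s -45.4 lat -0.89 mm yawerr -0.0001
s -40.0 dx -5.43 dy 0.89 dz 0.00 rx -0.000 ry 0.000 rz -0.0001
s -34.0 dx -6.00 dy -0.00 dz -0.00 rx 0.000 ry -0.000 rz 0.0000
s -28.0 dx -6.00 dy 0.00 dz 0.00 rx 0.000 ry -0.000 rz 0.0000
s -22.0 dx -6.00 dy 0.00 dz 0.00 rx 0.000 ry 0.000 rz -0.0000
s -17.0 dx -5.00 dy -0.00 dz -0.00 rx 0.000 ry -0.000 rz 0.0000
s -13.0 dx -4.00 dy 0.00 dz 0.00 rx -0.000 ry -0.000 rz 0.0000
s -10.0 dx -3.00 dy 0.00 dz 0.00 rx 0.000 ry 0.000 rz -0.0000
```

```bash
python3 -m inch '[{"dx":-5,"dy":0.5,"dz":0,"rx":0,"ry":0,"rz":0,"hand":1},{"dx":-5,"dy":0.5,"dz":0,"rx":0,"ry":0,"rz":0,"hand":1},{"dx":-5,"dy":0,"dz":0,"rx":0,"ry":0,"rz":0,"hand":1}]' 40
python3 -m inch '[{"dx":-3,"dy":0.5,"dz":0,"rx":0,"ry":0,"rz":0,"hand":1},{"dx":-2,"dy":0,"dz":0,"rx":0,"ry":0,"rz":0,"hand":1}]' 40
python3 -m inch '[{"dx":-3,"dy":0.5,"dz":0,"rx":0,"ry":0,"rz":0,"hand":1},{"dx":-2,"dy":0,"dz":0,"rx":0,"ry":0,"rz":0,"hand":1}]' 40
python3 -c "
from h import *
plan([])"
```

```text
clock: 6.25
position: [0.5098, 0.2297, 0.1753]
tool_rot: [3.142, 0.0, 3.055]
force: [-0.6, -0.3, -1.5]
grip_width: 0.0114
clock: 6.45
position: [0.5147, 0.2297, 0.1752]
tool_rot: [-3.142, -0.0, 3.055]
force: [0.0, 0.0, -2.5]
grip_width: 0.0115
clock: 6.65
position: [0.5196, 0.2298, 0.1753]
tool_rot: [3.142, 0.0, 3.055]
force: [-0.4, 0.7, -2.2]
grip_width: 0.0114
t 6.65 pos [0.5196 0.2298 0.1753] rot [3.1416 0.     3.0548] F [-0.4  0.7 -2.2] M [ 0.   -0.01  0.04] w 0.0114
s -20.6 lat 1.26 mm yawerr 0.0002
```

```bash
python3 -c "
from h import *
plan([-17,-13,-10,-7,-4,-1,2,5,8,11])"
```

```text
t 6.65 pos [0.5196 0.2298 0.1753] rot [3.1416 0.     3.0548] F [-0.4  0.7 -2.2] M [ 0.   -0.01  0.04] w 0.0114
s -20.6 lat 1.26 mm yawerr 0.0002
s -17.0 dx -3.68 dy -1.26 dz 0.00 rx 0.000 ry 0.000 rz 0.0002
s -13.0 dx -4.00 dy 0.00 dz 0.00 rx -0.000 ry -0.000 rz 0.0000
s -10.0 dx -3.00 dy 0.00 dz 0.00 rx 0.000 ry 0.000 rz -0.0000
s  -7.0 dx -3.00 dy -0.02 dz -0.00 rx 0.000 ry -0.000 rz 0.0012
s  -4.0 dx -3.00 dy -0.07 dz -0.00 rx 0.000 ry -0.000 rz 0.0093
s  -1.0 dx -2.99 dy -0.10 dz -0.00 rx -0.000 ry -0.000 rz 0.0234
s   2.0 dx -2.98 dy -0.12 dz -0.00 rx 0.000 ry -0.000 rz 0.0403
s   5.0 dx -2.97 dy -0.12 dz -0.00 rx 0.000 ry -0.000 rz 0.0568
s   8.0 dx -2.96 dy -0.12 dz -0.00 rx -0.000 ry -0.000 rz 0.0693
s  11.0 dx -2.96 dy -0.11 dz -0.00 rx 0.000 ry -0.000 rz 0.0747
```

```bash
python3 -m inch '[{"dx":-3.7,"dy":-0.6,"dz":0,"rx":0,"ry":0,"rz":0,"hand":1},{"dx":-4,"dy":-0.5,"dz":0,"rx":0,"ry":0,"rz":0,"hand":1},{"dx":-3,"dy":0,"dz":0,"rx":0,"ry":0,"rz":0,"hand":1},{"dx":-3,"dy":0,"dz":0,"rx":0,"ry":0,"rz":0,"hand":1},{"dx":-3,"dy":-0.1,"dz":0,"rx":0,"ry":0,"rz":0.01,"hand":1},{"dx":-3,"dy":-0.1,"dz":0,"rx":0,"ry":0,"rz":0.023,"hand":1},{"dx":-3,"dy":-0.1,"dz":0,"rx":0,"ry":0,"rz":0.04,"hand":1}]' 40
python3 -c "
from h import *
plan([5,8,11,14])"
```

```text
clock: 7.35
position: [0.5421, 0.2262, 0.1753]
tool_rot: [3.142, -0.0, 2.98]
force: [-0.2, 0.1, -1.9]
grip_width: 0.0115
t 7.35 pos [0.5421 0.2262 0.1753] rot [ 3.1416e+00 -1.0000e-04  2.9795e+00] F [-0.2  0.1 -1.9] M [0.   0.01 0.  ] w 0.0115
s 2.0 lat 0.06 mm yawerr -0.0009
s   5.0 dx -2.87 dy -0.18 dz -0.00 rx 0.000 ry -0.000 rz 0.0558
s   8.0 dx -2.96 dy -0.12 dz -0.00 rx -0.000 ry -0.000 rz 0.0693
s  11.0 dx -2.96 dy -0.11 dz -0.00 rx 0.000 ry -0.000 rz 0.0747
s  14.0 dx -2.96 dy -0.11 dz -0.00 rx -0.000 ry -0.000 rz 0.0750
```

```bash
python3 -m inch '[{"dx":-2.9,"dy":-0.2,"dz":0,"rx":0,"ry":0,"rz":0.056,"hand":1},{"dx":-3,"dy":-0.1,"dz":0,"rx":0,"ry":0,"rz":0.069,"hand":1}]' 40
python3 -m inch '[{"dx":-3,"dy":-0.1,"dz":0,"rx":0,"ry":0,"rz":0.075,"hand":1},{"dx":-3,"dy":-0.1,"dz":0,"rx":0,"ry":0,"rz":0.075,"hand":1}]' 40
python3 -c "
from h import *
plan([17,20,23,26,29,32,35])"
```

```text
clock: 7.55
position: [0.5478, 0.2248, 0.1753]
tool_rot: [3.142, -0.0, 2.853]
force: [-0.1, 0.3, -1.3]
grip_width: 0.0114
clock: 7.75
position: [0.5534, 0.2228, 0.1753]
tool_rot: [-3.142, -0.0, 2.703]
force: [-0.6, 0.1, -2.2]
grip_width: 0.0115
t 7.75 pos [0.5534 0.2228 0.1753] rot [-3.1416 -0.      2.7025] F [-0.6  0.1 -2.2] M [ 0.03 -0.02 -0.01] w 0.0115
s 14.2 lat 0.09 mm yawerr 0.0028
s  17.0 dx -2.86 dy -0.19 dz -0.00 rx -0.000 ry -0.000 rz 0.0728
s  20.0 dx -2.96 dy -0.11 dz -0.00 rx 0.000 ry -0.000 rz 0.0750
s  23.0 dx -2.96 dy -0.11 dz -0.00 rx -0.000 ry -0.000 rz 0.0750
s  26.0 dx -2.96 dy -0.10 dz -0.00 rx 0.000 ry -0.000 rz 0.0723
s  29.0 dx -2.97 dy -0.06 dz -0.00 rx 0.000 ry -0.000 rz 0.0620
s  32.0 dx -2.98 dy -0.01 dz -0.00 rx -0.000 ry -0.000 rz 0.0466
s  35.0 dx -2.99 dy 0.02 dz 0.00 rx 0.000 ry -0.000 rz 0.0295
```

Going smoothly with no contact force.

```bash
python3 -m inch '[{"dx":-2.9,"dy":-0.2,"dz":0,"rx":0,"ry":0,"rz":0.074,"hand":1},{"dx":-3,"dy":-0.1,"dz":0,"rx":0,"ry":0,"rz":0.075,"hand":1}]' 40
python3 -m inch '[{"dx":-3,"dy":-0.1,"dz":0,"rx":0,"ry":0,"rz":0.075,"hand":1},{"dx":-3,"dy":-0.1,"dz":0,"rx":0,"ry":0,"rz":0.073,"hand":1}]' 40
python3 -m inch '[{"dx":-3,"dy":-0.1,"dz":0,"rx":0,"ry":0,"rz":0.062,"hand":1},{"dx":-3,"dy":0,"dz":0,"rx":0,"ry":0,"rz":0.047,"hand":1}]' 40
python3 -c "
from h import *
plan([35,38,41,44])"
```

```text
clock: 7.95
position: [0.5586, 0.2198, 0.1753]
tool_rot: [3.142, 0.0, 2.554]
force: [0.2, -0.1, -1.7]
grip_width: 0.0116
clock: 8.15
position: [0.5633, 0.2162, 0.1753]
tool_rot: [-3.142, -0.0, 2.406]
force: [0.3, -0.2, -2.1]
grip_width: 0.0114
clock: 8.35
position: [0.5675, 0.212, 0.1753]
tool_rot: [-3.142, -0.0, 2.297]
force: [-0.1, 0.3, -1.8]
grip_width: 0.0114
t 8.35 pos [0.5675 0.212  0.1753] rot [-3.1415 -0.      2.2972] F [-0.1  0.3 -1.8] M [-0.03 -0.03 -0.03] w 0.0114
s 32.2 lat 0.06 mm yawerr 0.0010
s  35.0 dx -2.88 dy -0.04 dz -0.00 rx -0.000 ry -0.000 rz 0.0280
s  38.0 dx -3.00 dy 0.04 dz 0.00 rx 0.000 ry -0.000 rz 0.0140
s  41.0 dx -3.00 dy 0.03 dz 0.00 rx 0.000 ry -0.000 rz 0.0032
s  44.0 dx -3.00 dy 0.00 dz 0.00 rx 0.000 ry -0.000 rz 0.0000
```

```bash
python3 -m inch '[{"dx":-2.9,"dy":0,"dz":0,"rx":0,"ry":0,"rz":0.028,"hand":1},{"dx":-3,"dy":0,"dz":0,"rx":0,"ry":0,"rz":0.014,"hand":1},{"dx":-3,"dy":0,"dz":0,"rx":0,"ry":0,"rz":0.003,"hand":1}]' 40
python3 -m inch '[{"dx":-4,"dy":0,"dz":0,"rx":0,"ry":0,"rz":0,"hand":1},{"dx":-4,"dy":0,"dz":0,"rx":0,"ry":0,"rz":0,"hand":1},{"dx":-4,"dy":0,"dz":0,"rx":0,"ry":0,"rz":0,"hand":1}]' 40
python3 -m inch '[{"dx":-4,"dy":0,"dz":0,"rx":0,"ry":0,"rz":0,"hand":1},{"dx":-4,"dy":0,"dz":0,"rx":0,"ry":0,"rz":0,"hand":1},{"dx":-3,"dy":0,"dz":0,"rx":0,"ry":0,"rz":0,"hand":1}]' 40
python3 -c "
from h import *
plan([])
for n in('scene','top'):
    p,d=bot.grab_frame(n); np.savez(f'{n}2.npz',p=p,d=d)
    C=cloud(n,d); sg=1 if n=='top' else -1; q=np.load('rail.npy'); Rm,o=RT(n)
    for y in np.arange(.14,-.08,-.03):
        m=(abs(C[...,1]-y)<.015)&(C[...,2]>.147)&(C[...,2]<.16)&(C[...,0]>.58)&(C[...,0]<.64)
        if m.sum()>5:
            r=C[m]-o; r/=np.linalg.norm(r,axis=1)[:,None]; print(n,round(y,2),m.sum(),np.round(((C[m]+r*.0042)[:,:2]+sg*q[5:7]).mean(0),4))
p=np.load('scene2.npz')['p'][70:260,180:380,::-1];cv2.imwrite('pics/s4.png',cv2.resize(p,None,fx=3,fy=3))
"
```

```text
clock: 8.65
position: [0.5733, 0.2051, 0.1753]
tool_rot: [-3.142, -0.0, 2.256]
force: [-0.5, 0.2, -1.6]
grip_width: 0.0113
clock: 8.95
position: [0.581, 0.1955, 0.1753]
tool_rot: [3.142, 0.0, 2.256]
force: [0.4, -0.2, -1.9]
grip_width: 0.0115
clock: 9.25
position: [0.588, 0.187, 0.1753]
tool_rot: [-3.142, 0.0, 2.256]
force: [0.7, -0.4, -1.7]
grip_width: 0.0116
t 9.25 pos [0.588  0.187  0.1753] rot [-3.1416e+00  1.0000e-04  2.2556e+00] F [ 0.7 -0.4 -1.7] M [ 0.02  0.04 -0.01] w 0.0116
s 64.4 lat -0.07 mm yawerr 0.0036
scene 0.14 29 [0.6139 0.1406]
scene 0.11 32 [0.6134 0.111 ]
scene 0.08 34 [0.6122 0.0814]
scene 0.05 33 [0.6103 0.0512]
scene 0.02 36 [0.6097 0.0207]
scene -0.01 36 [ 0.6079 -0.0098]
scene -0.04 54 [ 0.6128 -0.0427]
scene -0.07 82 [ 0.6149 -0.069 ]
top 0.14 35 [0.6142 0.1366]
top 0.11 43 [0.6132 0.1111]
top 0.08 46 [0.6124 0.0818]
top 0.05 48 [0.6112 0.0507]
top 0.02 48 [0.6102 0.0199]
top -0.01 43 [ 0.6092 -0.0092]
top -0.04 62 [ 0.6138 -0.0415]
top -0.07 89 [ 0.6152 -0.069 ]
```

View pics/s4.png

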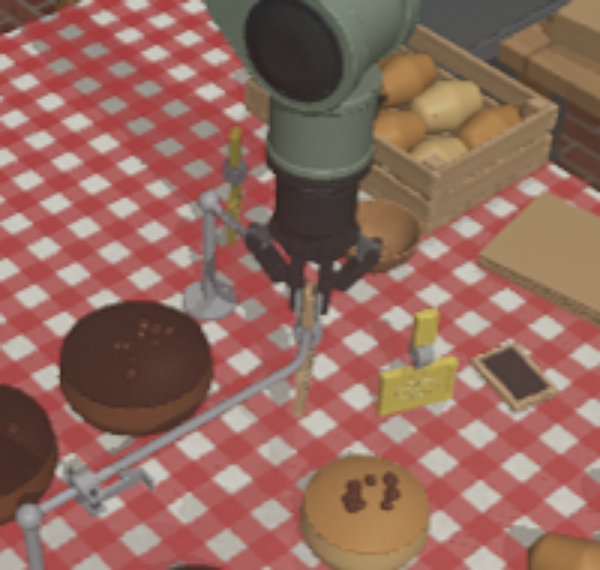

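```bash
python3 -c "
from h import *
for y in (.14,.111,.0814,.051,.02,-.0098):
    s=min(np.arange(.1,.35,.0005),key=lambda s:abs(path(RAIL,s)[0][1]-y)); print(y,path(RAIL,s)[0])
plan([68,72,76,80,83,86,89,92,95,98])"
```

```text
0.14 [0.6143819  0.14018861]
0.111 [0.61329371 0.1112093 ]
0.0814 [0.61214302 0.08123138]
0.051 [0.61097315 0.05075382]
0.02 [0.6097841  0.01977663]
-0.0098 [ 0.60865258 -0.00970166]
t 9.35 pos [0.588  0.1869 0.1753] rot [-3.1416e+00  2.0000e-04  2.2552e+00] F [-0.   0.1 -2.3] M [-0.   -0.02  0.01] w 0.0116
s 64.4 lat -0.11 mm yawerr 0.0032
s  68.0 dx -3.52 dy 0.10 dz 0.00 rx -0.000 ry 0.000 rz 0.0032
s  72.0 dx -4.00 dy 0.00 dz 0.00 rx 0.000 ry 0.000 rz -0.0000
s  76.0 dx -4.00 dy -0.00 dz -0.00 rx 0.000 ry -0.000 rz 0.0000
s  80.0 dx -4.00 dy -0.00 dz -0.00 rx 0.000 ry -0.000 rz 0.0000
s  83.0 dx -3.00 dy 0.00 dz 0.00 rx 0.000 ry -0.000 rz 0.0000
s  86.0 dx -3.00 dy -0.03 dz -0.00 rx -0.000 ry -0.000 rz 0.0027
s  89.0 dx -3.00 dy -0.08 dz -0.00 rx 0.000 ry -0.000 rz 0.0130
s  92.0 dx -2.99 dy -0.10 dz -0.00 rx 0.000 ry -0.000 rz 0.0283
s  95.0 dx -2.98 dy -0.13 dz -0.00 rx 0.000 ry -0.000 rz 0.0454
s  98.0 dx -2.97 dy -0.12 dz -0.00 rx 0.000 ry -0.000 rz 0.0610
```

```bash
python3 -m inch '[{"dx":-3.5,"dy":0.1,"dz":0,"rx":0,"ry":0,"rz":0.003,"hand":1},{"dx":-4,"dy":0,"dz":0,"rx":0,"ry":0,"rz":0,"hand":1},{"dx":-4,"dy":0,"dz":0,"rx":0,"ry":0,"rz":0,"hand":1},{"dx":-4,"dy":0,"dz":0,"rx":0,"ry":0,"rz":0,"hand":1}]' 40
python3 -m inch '[{"dx":-3,"dy":0,"dz":0,"rx":0,"ry":0,"rz":0,"hand":1},{"dx":-3,"dy":0,"dz":0,"rx":0,"ry":0,"rz":0.003,"hand":1},{"dx":-3,"dy":-0.1,"dz":0,"rx":0,"ry":0,"rz":0.013,"hand":1},{"dx":-3,"dy":-0.1,"dz":0,"rx":0,"ry":0,"rz":0.028,"hand":1}]' 40
python3 -c "
from h import *
plan([95,98,101,104,107,110,113])"
```

```text
clock: 9.75
position: [0.5978, 0.1751, 0.1753]
tool_rot: [3.142, 0.0, 2.253]
force: [-0.2, -0.0, -2.3]
grip_width: 0.0115
clock: 10.15
position: [0.6051, 0.1658, 0.1753]
tool_rot: [3.142, -0.0, 2.207]
force: [0.4, -0.1, -1.7]
grip_width: 0.0111
t 10.15 pos [0.6051 0.1658 0.1753] rot [ 3.1416e+00 -1.0000e-04  2.2071e+00] F [ 0.4 -0.1 -1.7] M [-0.05 -0.01  0.04] w 0.0111
s 91.6 lat 0.09 mm yawerr -0.0056
s  95.0 dx -3.29 dy -0.22 dz -0.00 rx 0.000 ry -0.000 rz 0.0446
s  98.0 dx -2.97 dy -0.12 dz -0.00 rx 0.000 ry -0.000 rz 0.0610
s 101.0 dx -2.96 dy -0.12 dz -0.00 rx 0.000 ry -0.000 rz 0.0718
s 104.0 dx -2.96 dy -0.11 dz -0.00 rx 0.000 ry -0.000 rz 0.0750
s 107.0 dx -2.96 dy -0.11 dz -0.00 rx 0.000 ry -0.000 rz 0.0750
s 110.0 dx -2.96 dy -0.11 dz -0.00 rx -0.000 ry -0.000 rz 0.0750
s 113.0 dx -2.96 dy -0.11 dz -0.00 rx 0.000 ry -0.000 rz 0.0747
```

```bash
python3 -m inch '[{"dx":-3.3,"dy":-0.2,"dz":0,"rx":0,"ry":0,"rz":0.044,"hand":1},{"dx":-3,"dy":-0.1,"dz":0,"rx":0,"ry":0,"rz":0.061,"hand":1}]' 40
python3 -m inch '[{"dx":-3,"dy":-0.1,"dz":0,"rx":0,"ry":0,"rz":0.072,"hand":1},{"dx":-3,"dy":-0.1,"dz":0,"rx":0,"ry":0,"rz":0.075,"hand":1}]' 40
python3 -c "
from h import *
plan([107,110,113,116,119,122,125])"
```

```text
clock: 10.35
position: [0.6085, 0.1604, 0.1753]
tool_rot: [3.142, -0.0, 2.1]
force: [-0.6, 0.4, -1.8]
grip_width: 0.0114
clock: 10.55
position: [0.6109, 0.155, 0.1753]
tool_rot: [-3.141, -0.0, 1.952]
force: [-1.2, -0.9, -1.9]
grip_width: 0.0114
t 10.55 pos [0.6109 0.155  0.1753] rot [-3.1411e+00 -1.0000e-04  1.9524e+00] F [-1.2 -0.9 -1.9] M [-0.07  0.2  -0.02] w 0.0114
s 104.0 lat -0.11 mm yawerr -0.0023
s 107.0 dx -2.89 dy 0.01 dz -0.00 rx -0.000 ry -0.000 rz 0.0727
s 110.0 dx -2.96 dy -0.11 dz -0.00 rx -0.000 ry -0.000 rz 0.0750
s 113.0 dx -2.96 dy -0.11 dz -0.00 rx 0.000 ry -0.000 rz 0.0747
s 116.0 dx -2.96 dy -0.09 dz -0.00 rx -0.000 ry -0.000 rz 0.0690
s 119.0 dx -2.97 dy -0.04 dz -0.00 rx 0.000 ry -0.000 rz 0.0562
s 122.0 dx -2.99 dy -0.00 dz -0.00 rx -0.000 ry -0.000 rz 0.0397
s 125.0 dx -3.00 dy 0.03 dz 0.00 rx 0.000 ry -0.000 rz 0.0228
```

```bash
echo '[-0.0005,-0.0003]' > off.json; python3 -c "
from h import *
plan([107,110,113,116,119,122,125])"
```

```text
t 10.55 pos [0.6109 0.155  0.1753] rot [-3.1411e+00 -1.0000e-04  1.9524e+00] F [-1.2 -0.9 -1.9] M [-0.07  0.2  -0.02] w 0.0114
s 104.0 lat 0.46 mm yawerr -0.0023
s 107.0 dx -2.98 dy -0.57 dz 0.00 rx -0.000 ry -0.000 rz 0.0727
s 110.0 dx -2.96 dy -0.11 dz -0.00 rx -0.000 ry -0.000 rz 0.0750
s 113.0 dx -2.96 dy -0.11 dz -0.00 rx 0.000 ry -0.000 rz 0.0747
s 116.0 dx -2.96 dy -0.09 dz -0.00 rx -0.000 ry -0.000 rz 0.0690
s 119.0 dx -2.97 dy -0.04 dz -0.00 rx 0.000 ry -0.000 rz 0.0562
s 122.0 dx -2.99 dy -0.00 dz -0.00 rx -0.000 ry -0.000 rz 0.0397
s 125.0 dx -3.00 dy 0.03 dz 0.00 rx 0.000 ry -0.000 rz 0.0228
```

```bash
python3 -m inch '[{"dx":-2.9,"dy":-0.6,"dz":0,"rx":0,"ry":0,"rz":0.073,"hand":1}]' 40
python3 -m inch '[{"dx":-3,"dy":-0.1,"dz":0,"rx":0,"ry":0,"rz":0.075,"hand":1}]' 40
python3 -c "
from h import *
plan([113,116,119,122,125,128,132])"
```

```text
clock: 10.65
position: [0.6116, 0.1522, 0.1753]
tool_rot: [-3.141, 0.0, 1.879]
force: [-0.6, 1.1, -2.8]
grip_width: 0.0115
clock: 10.75
position: [0.6124, 0.1493, 0.1753]
tool_rot: [-3.142, -0.0, 1.804]
force: [-0.0, 0.0, -2.7]
grip_width: 0.0114
t 10.75 pos [0.6124 0.1493 0.1753] rot [-3.1416e+00 -1.0000e-04  1.8043e+00] F [-0.   0.  -2.7] M [ 0.04 -0.    0.03] w 0.0114
s 109.8 lat 0.14 mm yawerr -0.0054
s 113.0 dx -3.07 dy -0.25 dz -0.00 rx -0.000 ry -0.000 rz 0.0743
s 116.0 dx -2.96 dy -0.09 dz -0.00 rx -0.000 ry -0.000 rz 0.0690
s 119.0 dx -2.97 dy -0.04 dz -0.00 rx 0.000 ry -0.000 rz 0.0562
s 122.0 dx -2.99 dy -0.00 dz -0.00 rx -0.000 ry -0.000 rz 0.0397
s 125.0 dx -3.00 dy 0.03 dz 0.00 rx 0.000 ry -0.000 rz 0.0228
s 128.0 dx -3.00 dy 0.04 dz 0.00 rx 0.000 ry -0.000 rz 0.0089
s 132.0 dx -4.00 dy 0.01 dz 0.00 rx 0.000 ry -0.000 rz 0.0010
```

```bash
python3 -m inch '[{"dx":-3,"dy":-0.25,"dz":0,"rx":0,"ry":0,"rz":0.074,"hand":1}]' 40
python3 -m inch '[{"dx":-3,"dy":-0.1,"dz":0,"rx":0,"ry":0,"rz":0.069,"hand":1}]' 40
python3 -m inch '[{"dx":-3,"dy":0,"dz":0,"rx":0,"ry":0,"rz":0.056,"hand":1}]' 40
python3 -c "
from h import *
plan([122,125,128,132])"
```

```text
clock: 10.85
position: [0.6129, 0.1464, 0.1753]
tool_rot: [3.142, -0.0, 1.73]
force: [-0.1, 0.5, -1.8]
grip_width: 0.0115
clock: 10.95
position: [0.6133, 0.1434, 0.1753]
tool_rot: [3.142, 0.0, 1.661]
force: [0.5, 0.1, -2.7]
grip_width: 0.011
clock: 11.05
position: [0.6136, 0.1404, 0.1753]
tool_rot: [-3.142, 0.0, 1.606]
force: [0.6, 0.5, -1.2]
grip_width: 0.0113
t 11.05 pos [0.6136 0.1404 0.1753] rot [-3.1416  0.      1.6056] F [ 0.6  0.5 -1.2] M [ 0.01  0.01 -0.03] w 0.0113
s 119.0 lat 0.07 mm yawerr 0.0007
s 122.0 dx -3.01 dy -0.07 dz 0.00 rx -0.000 ry 0.000 rz 0.0405
s 125.0 dx -3.00 dy 0.03 dz 0.00 rx 0.000 ry -0.000 rz 0.0228
s 128.0 dx -3.00 dy 0.04 dz 0.00 rx 0.000 ry -0.000 rz 0.0089
s 132.0 dx -4.00 dy 0.01 dz 0.00 rx 0.000 ry -0.000 rz 0.0010
```

```bash
python3 -m inch '[{"dx":-3,"dy":0,"dz":0,"rx":0,"ry":0,"rz":0.04,"hand":1},{"dx":-3,"dy":0,"dz":0,"rx":0,"ry":0,"rz":0.023,"hand":1}]' 40
python3 -m inch '[{"dx":-3,"dy":0,"dz":0,"rx":0,"ry":0,"rz":0.009,"hand":1},{"dx":-4,"dy":0,"dz":0,"rx":0,"ry":0,"rz":0.001,"hand":1}]' 40
python3 -m inch '[{"dx":-5,"dy":0,"dz":0,"rx":0,"ry":0,"rz":0,"hand":1},{"dx":-5,"dy":0,"dz":0,"rx":0,"ry":0,"rz":0,"hand":1}]' 40
python3 -m inch '[{"dx":-5,"dy":0,"dz":0,"rx":0,"ry":0,"rz":0,"hand":1},{"dx":-5,"dy":0,"dz":0,"rx":0,"ry":0,"rz":0,"hand":1}]' 40
python3 -c "
from h import *
plan([180])"
```

```text
clock: 11.25
position: [0.6136, 0.1344, 0.1753]
tool_rot: [-3.142, 0.0, 1.545]
force: [-0.3, 0.3, -1.8]
grip_width: 0.0117
clock: 11.45
position: [0.6134, 0.1274, 0.1753]
tool_rot: [-3.142, 0.0, 1.537]
force: [0.9, 0.3, -1.7]
grip_width: 0.0118
clock: 11.65
position: [0.613, 0.117, 0.1753]
tool_rot: [3.142, 0.0, 1.537]
force: [-0.2, -0.1, -2.2]
grip_width: 0.0115
clock: 11.85
position: [0.6127, 0.107, 0.1753]
tool_rot: [-3.142, 0.0, 1.537]
force: [0.4, 0.8, -1.7]
grip_width: 0.0115
t 11.85 pos [0.6127 0.107  0.1753] rot [-3.1416  0.      1.5367] F [ 0.4  0.8 -1.7] M [ 0.02 -0.   -0.01] w 0.0115
s 152.4 lat 0.08 mm yawerr 0.0043
s 180.0 dx -27.59 dy -0.20 dz 0.00 rx -0.000 ry 0.000 rz 0.0043
```

```bash
python3 -m inch '[{"dx":-6,"dy":-0.1,"dz":0,"rx":0,"ry":0,"rz":0.004,"hand":1},{"dx":-6,"dy":-0.1,"dz":0,"rx":0,"ry":0,"rz":0,"hand":1},{"dx":-6,"dy":0,"dz":0,"rx":0,"ry":0,"rz":0,"hand":1},{"dx":-6,"dy":0,"dz":0,"rx":0,"ry":0,"rz":0,"hand":1}]' 40
python3 -m inch '[{"dx":-6,"dy":0,"dz":0,"rx":0,"ry":0,"rz":0,"hand":1},{"dx":-6,"dy":0,"dz":0,"rx":0,"ry":0,"rz":0,"hand":1},{"dx":-6,"dy":0,"dz":0,"rx":0,"ry":0,"rz":0,"hand":1},{"dx":-6,"dy":0,"dz":0,"rx":0,"ry":0,"rz":0,"hand":1}]' 40
python3 -m inch '[{"dx":-6,"dy":0,"dz":0,"rx":0,"ry":0,"rz":0,"hand":1},{"dx":-6,"dy":0,"dz":0,"rx":0,"ry":0,"rz":0,"hand":1},{"dx":-6,"dy":0,"dz":0,"rx":0,"ry":0,"rz":0,"hand":1},{"dx":-6,"dy":0,"dz":0,"rx":0,"ry":0,"rz":0,"hand":1}]' 40
python3 -c "
from h import *
plan([290])
for n in('scene','top'):
    p,d=bot.grab_frame(n); np.savez(f'{n}3.npz',p=p,d=d)
p=np.load('scene3.npz')['p'][110:270,170:340,::-1];cv2.imwrite('pics/s5.png',cv2.resize(p,None,fx=4,fy=4))
p=np.load('top3.npz')['p'][110:270,200:400,::-1];cv2.imwrite('pics/t5.png',cv2.resize(p,None,fx=4,fy=4))
"
```

```text
clock: 12.25
position: [0.6116, 0.083, 0.1753]
tool_rot: [3.142, 0.0, 1.533]
force: [-0.0, -0.1, -1.9]
grip_width: 0.0117
clock: 12.65
position: [0.6107, 0.0591, 0.1753]
tool_rot: [-3.142, 0.0, 1.533]
force: [0.0, -0.3, -2.2]
grip_width: 0.0108
clock: 13.05
position: [0.6098, 0.0351, 0.1753]
tool_rot: [3.142, 0.0, 1.533]
force: [-0.5, 0.5, -1.6]
grip_width: 0.0114
t 13.05 pos [0.6098 0.0351 0.1753] rot [3.1416 0.     1.5327] F [-0.5  0.5 -1.6] M [-0.06  0.01 -0.02] w 0.0114
s 224.4 lat -0.08 mm yawerr 0.0003
s 290.0 dx -65.63 dy 0.06 dz 0.00 rx 0.000 ry 0.000 rz 0.0003
```

View pics/s5.png

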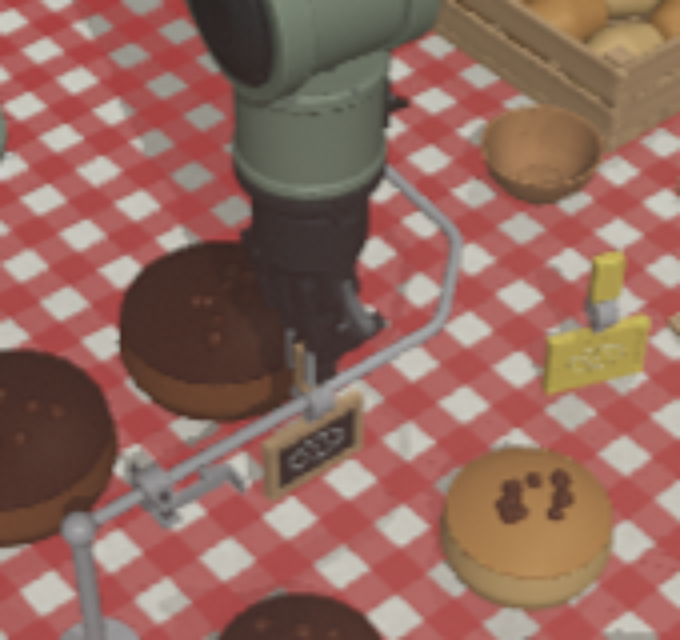

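View pics/t5.png

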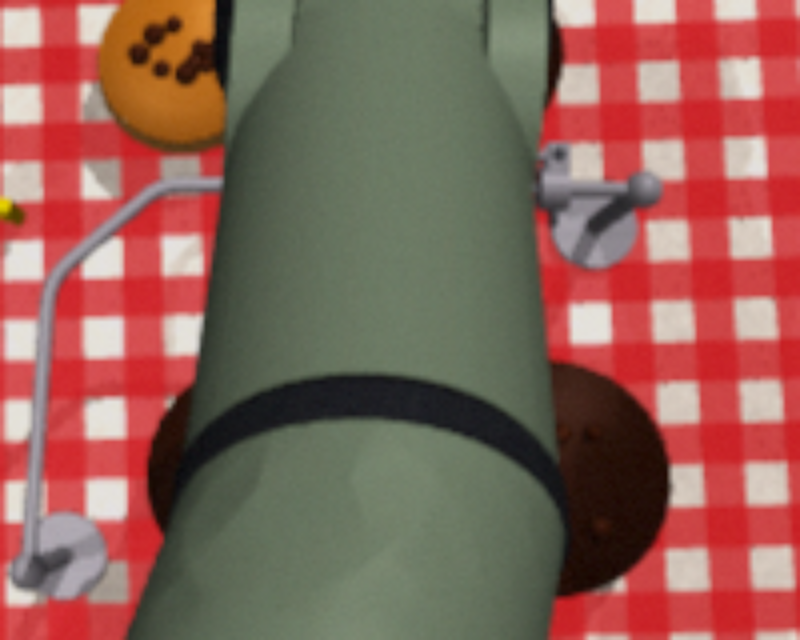

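The slate hangs straight on the front length, with its ring near (318,400) in the scene crop. The catch ahead of it is at about (200,480) and shut.

```bash
python3 -m inch '[{"dx":-6,"dy":0,"dz":0,"rx":0,"ry":0,"rz":0,"hand":1},{"dx":-6,"dy":0,"dz":0,"rx":0,"ry":0,"rz":0,"hand":1},{"dx":-6,"dy":0,"dz":0,"rx":0,"ry":0,"rz":0,"hand":1},{"dx":-6,"dy":0,"dz":0,"rx":0,"ry":0,"rz":0,"hand":1},{"dx":-6,"dy":0,"dz":0,"rx":0,"ry":0,"rz":0,"hand":1}]' 40
python3 -m inch '[{"dx":-5,"dy":0,"dz":0,"rx":0,"ry":0,"rz":0,"hand":1},{"dx":-5,"dy":0,"dz":0,"rx":0,"ry":0,"rz":0,"hand":1},{"dx":-5,"dy":0,"dz":0,"rx":0,"ry":0,"rz":0,"hand":1},{"dx":-5,"dy":0,"dz":0,"rx":0,"ry":0,"rz":0,"hand":1}]' 40
python3 -m inch '[{"dx":-3,"dy":0,"dz":0,"rx":0,"ry":0,"rz":0,"hand":1},{"dx":-3,"dy":0,"dz":0,"rx":0,"ry":0,"rz":0,"hand":1},{"dx":-3,"dy":0,"dz":0,"rx":0,"ry":0,"rz":0,"hand":1}]' 40
python3 -c "
from h import *
plan([290])"
```

```text
clock: 13.65
position: [0.6086, 0.005, 0.1753]
tool_rot: [-3.142, 0.0, 1.533]
force: [-0.3, -0.0, -2.1]
grip_width: 0.0114
clock: 14.05
position: [0.6079, -0.0147, 0.1753]
tool_rot: [-3.142, 0.0, 1.533]
force: [0.5, -0.1, -2.6]
grip_width: 0.0116
clock: 14.35
position: [0.6076, -0.0235, 0.1753]
tool_rot: [3.142, -0.0, 1.533]
force: [0.4, -0.3, -2.6]
grip_width: 0.0113
t 14.35 pos [ 0.6076 -0.0235  0.1753] rot [ 3.1416 -0.      1.5329] F [ 0.4 -0.3 -2.6] M [-0.05 -0.01  0.01] w 0.0113
s 283.0 lat -0.04 mm yawerr 0.0005
s 290.0 dx -7.02 dy 0.04 dz -0.00 rx 0.000 ry -0.000 rz 0.0005
```

```bash
python3 -m inch '[{"dx":-2.5,"dy":0,"dz":0,"rx":0,"ry":0,"rz":0,"hand":1},{"dx":-2.5,"dy":0,"dz":0,"rx":0,"ry":0,"rz":0,"hand":1},{"dx":-2.5,"dy":0,"dz":0,"rx":0,"ry":0,"rz":0,"hand":1},{"dx":-2.5,"dy":0,"dz":0,"rx":0,"ry":0,"rz":0,"hand":1}]' 40
python3 -m inch '[{"dx":-2,"dy":0,"dz":0,"rx":0,"ry":0,"rz":0,"hand":1},{"dx":-2,"dy":0,"dz":0,"rx":0,"ry":0,"rz":0,"hand":1}]' 40
python3 -m inch '[{"dx":-2,"dy":0,"dz":0,"rx":0,"ry":0,"rz":0,"hand":1},{"dx":-2,"dy":0,"dz":0,"rx":0,"ry":0,"rz":0,"hand":1}]' 40
python3 -m inch '[{"dx":-2,"dy":0,"dz":0,"rx":0,"ry":0,"rz":0,"hand":1},{"dx":-2,"dy":0,"dz":0,"rx":0,"ry":0,"rz":0,"hand":1}]' 40
```

```text
clock: 14.75
position: [0.6072, -0.0335, 0.1753]
tool_rot: [-3.142, 0.0, 1.533]
force: [-0.4, 0.6, -2.7]
grip_width: 0.0115
clock: 14.95
position: [0.607, -0.0375, 0.1753]
tool_rot: [-3.142, 0.0, 1.533]
force: [-0.3, -0.1, -2.2]
grip_width: 0.0114
clock: 15.15
position: [0.6069, -0.0415, 0.1753]
tool_rot: [-3.142, 0.0, 1.533]
force: [0.2, -0.5, -1.7]
grip_width: 0.0116
clock: 15.35
position: [0.6067, -0.0455, 0.1753]
tool_rot: [3.142, 0.0, 1.533]
force: [0.5, -0.3, -1.6]
grip_width: 0.0116
```

```bash
python3 -m inch '[{"dx":-1.5,"dy":0,"dz":0,"rx":0,"ry":0,"rz":0,"hand":1},{"dx":-1.5,"dy":0,"dz":0,"rx":0,"ry":0,"rz":0,"hand":1}]' 40
python3 -m inch '[{"dx":-1.5,"dy":0,"dz":0,"rx":0,"ry":0,"rz":0,"hand":1},{"dx":-1.5,"dy":0,"dz":0,"rx":0,"ry":0,"rz":0,"hand":1}]' 40
python3 -m inch '[{"dx":-1.5,"dy":0,"dz":0,"rx":0,"ry":0,"rz":0,"hand":1},{"dx":-1.5,"dy":0,"dz":0,"rx":0,"ry":0,"rz":0,"hand":1}]' 40
python3 -c "
from h import *
plan([330,335,338.9])"
```

```text
clock: 15.55
position: [0.6065, -0.0484, 0.1752]
tool_rot: [-3.141, -0.0, 1.533]
force: [-1.4, 0.5, -1.6]
grip_width: 0.0113
clock: 15.75
position: [0.606, -0.0508, 0.1751]
tool_rot: [-3.14, -0.001, 1.533]
force: [-3.5, 4.5, -2.0]
grip_width: 0.0116
clock: 15.95
position: [0.6057, -0.0536, 0.175]
tool_rot: [-3.14, -0.001, 1.533]
force: [-4.5, 5.1, -2.2]
grip_width: 0.0112
t 15.95 pos [ 0.6057 -0.0536  0.175 ] rot [-3.1398e+00 -1.0000e-03  1.5333e+00] F [-4.5  5.1 -2.2] M [1.36 1.3  0.04] w 0.0112
s 313.2 lat -0.77 mm yawerr 0.0008
s 330.0 dx -16.82 dy 0.75 dz -0.02 rx -0.002 ry -0.001 rz 0.0008
s 335.0 dx -5.00 dy 0.00 dz 0.00 rx 0.000 ry 0.000 rz -0.0000
s 338.9 dx -3.90 dy -0.00 dz -0.00 rx -0.000 ry 0.000 rz -0.0000
```

```bash
python3 -m inch '[{"dx":-1,"dy":0,"dz":0,"rx":0,"ry":0,"rz":0,"hand":1},{"dx":-1,"dy":0,"dz":0,"rx":0,"ry":0,"rz":0,"hand":1}]' 40
python3 -m inch '[{"dx":-1,"dy":0,"dz":0,"rx":0,"ry":0,"rz":0,"hand":1},{"dx":-1,"dy":0,"dz":0,"rx":0,"ry":0,"rz":0,"hand":1}]' 40
python3 -m inch '[{"dx":-1,"dy":0,"dz":0,"rx":0,"ry":0,"rz":0,"hand":1},{"dx":-1,"dy":0,"dz":0,"rx":0,"ry":0,"rz":0,"hand":1}]' 40
python3 -c "
from h import *
plan([])"
```

```text
clock: 16.15
position: [0.6055, -0.0554, 0.1749]
tool_rot: [-3.14, -0.001, 1.533]
force: [-4.2, 6.8, -1.5]
grip_width: 0.0112
clock: 16.35
position: [0.6053, -0.0571, 0.1748]
tool_rot: [-3.139, -0.002, 1.534]
force: [-6.8, 6.4, -0.9]
grip_width: 0.0115
clock: 16.55
position: [0.6053, -0.059, 0.1749]
tool_rot: [-3.139, -0.002, 1.534]
force: [-6.8, 8.3, 0.4]
grip_width: 0.0114
t 16.55 pos [ 0.6053 -0.059   0.1749] rot [-3.1392e+00 -1.7000e-03  1.5337e+00] F [-6.8  8.3  0.4] M [1.78 1.63 0.07] w 0.0114
s 318.6 lat -1.00 mm yawerr 0.0013
```

```bash
python3 -m inch '[{"dx":-1,"dy":0,"dz":0,"rx":0,"ry":0,"rz":0,"hand":1},{"dx":-1,"dy":0,"dz":0,"rx":0,"ry":0,"rz":0,"hand":1}]' 40
python3 -m inch '[{"dx":-1,"dy":0,"dz":0,"rx":0,"ry":0,"rz":0,"hand":1},{"dx":-1,"dy":0,"dz":0,"rx":0,"ry":0,"rz":0,"hand":1}]' 40
python3 -c "
from h import *
plan([])
p,d=bot.grab_frame('scene')
cv2.imwrite('pics/s6.png',cv2.resize(p[170:270,170:300,::-1],None,fx=6,fy=6))"
```

```text
clock: 16.75
position: [0.6052, -0.061, 0.1749]
tool_rot: [-3.139, -0.002, 1.534]
force: [-5.1, 0.1, -1.9]
grip_width: 0.0111
clock: 16.95
position: [0.6051, -0.0641, 0.1749]
tool_rot: [-3.139, -0.0, 1.533]
force: [-5.5, 3.1, -1.9]
grip_width: 0.0116
t 16.95 pos [ 0.6051 -0.0641  0.1749] rot [-3.1394e+00 -3.0000e-04  1.5329e+00] F [-5.5  3.1 -1.9] M [0.51 1.45 0.03] w 0.0116
s 323.8 lat -0.99 mm yawerr 0.0005
```

View pics/s6.png

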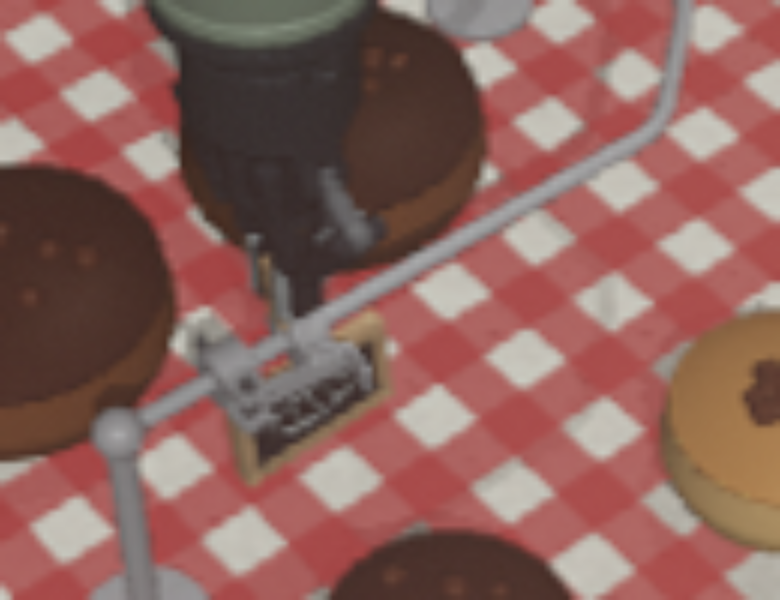

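```bash
python3 -m inch '[{"dx":-1.5,"dy":0,"dz":0,"rx":0,"ry":0,"rz":0,"hand":1},{"dx":-1.5,"dy":0,"dz":0,"rx":0,"ry":0,"rz":0,"hand":1}]' 40
python3 -m inch '[{"dx":-1.5,"dy":0,"dz":0,"rx":0,"ry":0,"rz":0,"hand":1},{"dx":-1.5,"dy":0,"dz":0,"rx":0,"ry":0,"rz":0,"hand":1}]' 40
python3 -m inch '[{"dx":-1,"dy":0,"dz":0,"rx":0,"ry":0,"rz":0,"hand":1},{"dx":-1,"dy":0,"dz":0,"rx":0,"ry":0,"rz":0,"hand":1}]' 40
python3 -c "
from h import *
plan([])"
```

```text
clock: 17.2
position: [0.605, -0.0672, 0.1749]
tool_rot: [-3.139, -0.0, 1.533]
force: [-6.3, 1.6, -0.9]
grip_width: 0.0113
clock: 17.4
position: [0.6048, -0.0702, 0.1749]
tool_rot: [-3.139, -0.0, 1.533]
force: [-5.7, 1.2, -2.0]
grip_width: 0.0114
clock: 17.6
position: [0.6048, -0.0722, 0.1749]
tool_rot: [-3.139, -0.0, 1.533]
force: [-6.0, 2.3, -1.7]
grip_width: 0.0114
t 17.6 pos [ 0.6048 -0.0722  0.1749] rot [-3.1394e+00 -3.0000e-04  1.5329e+00] F [-6.   2.3 -1.7] M [0.52 1.44 0.1 ] w 0.0114
s 331.8 lat -1.01 mm yawerr 0.0004
```

```bash
python3 -m inch '[{"dx":-1,"dy":0,"dz":0,"rx":0,"ry":0,"rz":0,"hand":1},{"dx":-1,"dy":0,"dz":0,"rx":0,"ry":0,"rz":0,"hand":1}]' 40
python3 -m inch '[{"dx":-1,"dy":0,"dz":0,"rx":0,"ry":0,"rz":0,"hand":1},{"dx":-0.5,"dy":0,"dz":0,"rx":0,"ry":0,"rz":0,"hand":1}]' 40
python3 -m inch '[{"dx":-0.5,"dy":0,"dz":0,"rx":0,"ry":0,"rz":0,"hand":1},{"dx":-0.5,"dy":0,"dz":0,"rx":0,"ry":0,"rz":0,"hand":1}]' 40
python3 -c "
from h import *
plan([])"
```

```text
clock: 17.8
position: [0.6047, -0.0742, 0.1749]
tool_rot: [-3.139, -0.0, 1.533]
force: [-6.3, 2.3, -1.3]
grip_width: 0.0112
clock: 18.0
position: [0.6046, -0.0757, 0.1749]
tool_rot: [-3.139, -0.0, 1.533]
force: [-5.3, 2.0, -1.1]
grip_width: 0.0115
clock: 18.2
position: [0.6046, -0.0767, 0.1749]
tool_rot: [-3.139, -0.0, 1.533]
force: [-5.3, 1.2, -1.7]
grip_width: 0.0115
t 18.2 pos [ 0.6046 -0.0767  0.1749] rot [-3.1394e+00 -3.0000e-04  1.5329e+00] F [-5.3  1.2 -1.7] M [0.49 1.47 0.06] w 0.0115
s 336.2 lat -1.01 mm yawerr 0.0005
```

```bash
python3 -m inch '[{"dx":-0.5,"dy":0,"dz":0,"rx":0,"ry":0,"rz":0,"hand":1},{"dx":-0.5,"dy":0,"dz":0,"rx":0,"ry":0,"rz":0,"hand":1}]' 40
python3 -m inch '[{"dx":-0.5,"dy":0,"dz":0,"rx":0,"ry":0,"rz":0,"hand":1},{"dx":-0.5,"dy":0,"dz":0,"rx":0,"ry":0,"rz":0,"hand":1}]' 40
python3 -m inch '[{"dx":-0.5,"dy":0,"dz":0,"rx":0,"ry":0,"rz":0,"hand":1},{"dx":-0.5,"dy":0,"dz":0,"rx":0,"ry":0,"rz":0,"hand":1}]' 40
python3 -c "
from h import *
plan([])"
```

```text
clock: 18.4
position: [0.6045, -0.0777, 0.1749]
tool_rot: [-3.139, -0.0, 1.533]
force: [-5.3, 2.0, -1.4]
grip_width: 0.0111
clock: 18.6
position: [0.6045, -0.0787, 0.1749]
tool_rot: [-3.139, -0.0, 1.533]
force: [-6.3, 2.0, -1.8]
grip_width: 0.0112
clock: 18.8
position: [0.6045, -0.0797, 0.1749]
tool_rot: [-3.139, -0.0, 1.533]
force: [-6.0, 2.0, -1.7]
grip_width: 0.0111
t 18.8 pos [ 0.6045 -0.0797  0.1749] rot [-3.1394e+00 -3.0000e-04  1.5329e+00] F [-6.   2.  -1.7] M [0.48 1.43 0.16] w 0.0111
s 339.2 lat -1.02 mm yawerr 0.0005
```

```bash
python3 -m inch '[{"dx":-0.5,"dy":0,"dz":0,"rx":0,"ry":0,"rz":0,"hand":1},{"dx":-0.5,"dy":0,"dz":0,"rx":0,"ry":0,"rz":0,"hand":1}]' 40
python3 -m inch '[{"dx":-0.5,"dy":0,"dz":0,"rx":0,"ry":0,"rz":0,"hand":1},{"dx":-0.5,"dy":0,"dz":0,"rx":0,"ry":0,"rz":0,"hand":1}]' 40
python3 -c "
from h import *
plan([])
p,d=bot.grab_frame('scene')
cv2.imwrite('pics/s7.png',cv2.resize(p[190:260,185:275,::-1],None,fx=8,fy=8,interpolation=cv2.INTER_CUBIC))"
```

```text
clock: 19.0
position: [0.6044, -0.0807, 0.1749]
tool_rot: [-3.139, -0.0, 1.533]
force: [-5.8, 2.0, -2.1]
grip_width: 0.0114
clock: 19.2
position: [0.6055, -0.0818, 0.1753]
tool_rot: [3.141, -0.0, 1.533]
force: [-1.2, 2.6, -1.9]
grip_width: 0.0115
t 19.2 pos [ 0.6055 -0.0818  0.1753] rot [ 3.1413 -0.      1.5328] F [-1.2  2.6 -1.9] M [ 0.41  0.06 -0.02] w 0.0115
s 341.4 lat 0.09 mm yawerr 0.0003
```

View pics/s7.png

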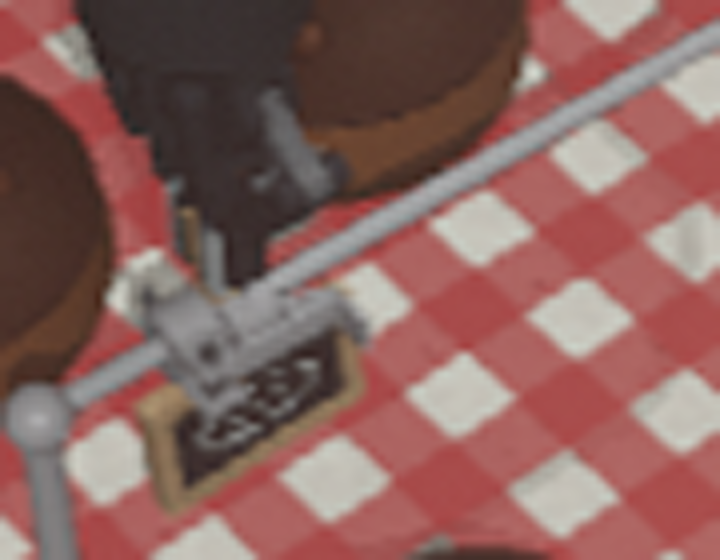

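Sideways force dropped from 5.8 to 1.2 N and the tool sprang back 1.1 mm, so the catch has snapped. Now I ease the ring to the stop.

```bash
python3 -m inch '[{"dx":-0.5,"dy":0,"dz":0,"rx":0,"ry":0,"rz":0,"hand":1},{"dx":-0.5,"dy":0,"dz":0,"rx":0,"ry":0,"rz":0,"hand":1}]' 40
python3 -m inch '[{"dx":-0.5,"dy":0,"dz":0,"rx":0,"ry":0,"rz":0,"hand":1},{"dx":-0.5,"dy":0,"dz":0,"rx":0,"ry":0,"rz":0,"hand":1}]' 40
python3 -c "
from h import *
plan([])"
```

```text
clock: 19.45
position: [0.6055, -0.0822, 0.1753]
tool_rot: [3.141, -0.001, 1.533]
force: [0.1, 5.4, -1.6]
grip_width: 0.0111
clock: 19.65
position: [0.6055, -0.0826, 0.1753]
tool_rot: [3.141, -0.001, 1.534]
force: [1.1, 9.1, -1.2]
grip_width: 0.0111
t 19.65 pos [ 0.6055 -0.0826  0.1753] rot [ 3.1414e+00 -1.4000e-03  1.5336e+00] F [ 1.1  9.1 -1.2] M [ 2.12 -0.04  0.03] w 0.0111
s 342.2 lat 0.16 mm yawerr 0.0012
```

```bash
python3 -m inch '[{"dx":0.5,"dy":0,"dz":0,"rx":0,"ry":0,"rz":0,"hand":1},{"dx":0.4,"dy":0,"dz":0.5,"rx":0,"ry":0,"rz":0,"hand":1},{"dx":0,"dy":0,"dz":0.5,"rx":0,"ry":0,"rz":0,"hand":1},{"dx":0,"dy":0,"dz":0,"rx":0,"ry":0,"rz":0,"hand":1}]' 40
python3 -c "
from h import *
plan([])
p,d=bot.grab_frame('scene')
cv2.imwrite('pics/s8.png',cv2.resize(p[190:260,185:275,::-1],None,fx=8,fy=8,interpolation=cv2.INTER_CUBIC))"
```

```text
clock: 20.05
position: [0.6056, -0.082, 0.1745]
tool_rot: [3.141, -0.001, 1.533]
force: [-0.0, 5.5, 0.0]
grip_width: 0.0115
t 20.05 pos [ 0.6056 -0.082   0.1745] rot [ 3.1411e+00 -1.0000e-03  1.5334e+00] F [-0.   5.5  0. ] M [ 1.41 -0.   -0.01] w 0.0115
s 341.6 lat 0.24 mm yawerr 0.0010
```

View pics/s8.png

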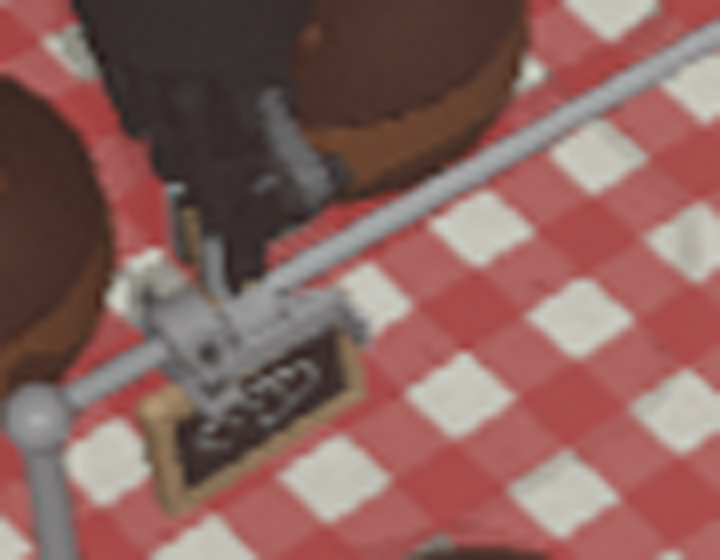

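```bash
python3 -m inch '[{"dx":0.7,"dy":0,"dz":-0.4,"rx":0,"ry":0,"rz":0,"hand":1},{"dx":0.7,"dy":-0.1,"dz":-0.3,"rx":0,"ry":0,"rz":0,"hand":1}]' 40
python3 -m inch '[{"dx":0.7,"dy":-0.1,"dz":0,"rx":0,"ry":0,"rz":0,"hand":1},{"dx":0.7,"dy":0,"dz":0,"rx":0,"ry":0,"rz":0,"hand":1}]' 40
python3 -m inch '[{"dx":0.7,"dy":0,"dz":0,"rx":0,"ry":0,"rz":0,"hand":1},{"dx":0.7,"dy":0,"dz":0,"rx":0,"ry":0,"rz":0,"hand":1}]' 40
python3 -c "
from h import *
plan([])"
```

```text
clock: 20.3
position: [0.6054, -0.0817, 0.1751]
tool_rot: [3.141, 0.0, 1.533]
force: [0.2, -0.6, -2.8]
grip_width: 0.0112
clock: 20.5
position: [0.6053, -0.0812, 0.1752]
tool_rot: [3.141, 0.001, 1.532]
force: [-0.5, -5.5, -0.8]
grip_width: 0.0113
clock: 20.7
position: [0.6052, -0.0801, 0.1752]
tool_rot: [3.141, 0.002, 1.532]
force: [0.5, -6.3, -0.7]
grip_width: 0.0112
t 20.7 pos [ 0.6052 -0.0801  0.1752] rot [3.1412e+00 1.5000e-03 1.5317e+00] F [ 0.5 -6.3 -0.7] M [-1.57 -0.04 -0.07] w 0.0112
s 339.6 lat -0.22 mm yawerr -0.0008
```

```bash
python3 -c "
from h import *
q=np.load('rail.npy')
for n,sg in(('top',1),('scene',-1)):
    C=cloud(n,np.load(n+'0.npz')['d'])
    m=(C[...,2]>.135)&(C[...,2]<.18)&(C[...,0]>.57)&(C[...,0]<.66)&(C[...,1]<-.03)&(C[...,1]>-.19)
    P=C[m]; P[:,:2]+=sg*q[5:7]
    x=P[:,0]-(path(RAIL,.3389)[0][0]+(P[:,1]+.079)*np.tan(.0384))
    print(n); 
    for y in np.arange(-.04,-.135,-.003):
        k=(P[:,1]<=y)&(P[:,1]>y-.003)
        if k.any(): print('%.3f n%d x %.1f..%.1f z %.3f..%.3f'%(y-.0015,k.sum(),x[k].min()*1e3,x[k].max()*1e3,P[k][:,2].min(),P[k][:,2].max()))
p,d=bot.grab_frame('scene')
np.savez('scene4.npz',p=p,d=d)
a=np.load('scene0.npz')['p'][190:260,185:275,::-1]
cv2.imwrite('pics/s9.png',np.hstack([cv2.resize(v,None,fx=4.4,fy=4.4,interpolation=cv2.INTER_CUBIC) for v in(a,p[190:260,185:275,::-1])]))"
```

```text
top
-0.042 n4 x -4.0..4.5 z 0.150..0.155
-0.045 n4 x -3.7..4.4 z 0.151..0.157
-0.048 n7 x -3.4..28.2 z 0.147..0.157
-0.051 n21 x -3.5..36.7 z 0.146..0.163
-0.054 n10 x -3.8..21.7 z 0.148..0.159
-0.057 n9 x -3.3..20.7 z 0.145..0.160
-0.060 n9 x -3.6..22.0 z 0.149..0.158
-0.063 n11 x -3.6..21.1 z 0.143..0.159
-0.066 n9 x -3.8..21.4 z 0.152..0.157
-0.069 n12 x -5.7..21.4 z 0.150..0.159
-0.072 n10 x -5.8..21.4 z 0.149..0.159
-0.075 n7 x -5.6..22.1 z 0.150..0.157
-0.078 n8 x -5.9..21.8 z 0.149..0.159
-0.081 n8 x -5.5..20.7 z 0.149..0.160
-0.084 n10 x -6.0..22.0 z 0.149..0.160
-0.087 n8 x -5.9..21.3 z 0.151..0.158
-0.090 n27 x -13.8..21.8 z 0.142..0.165
-0.093 n18 x -14.3..21.7 z 0.152..0.167
-0.096 n26 x -23.9..25.7 z 0.142..0.165
-0.099 n26 x -24.2..25.7 z 0.151..0.165
-0.102 n20 x -14.1..23.8 z 0.154..0.166
-0.105 n23 x -13.8..26.7 z 0.153..0.165
-0.108 n10 x -14.5..25.7 z 0.157..0.162
-0.111 n4 x -5.8..1.4 z 0.152..0.156
-0.114 n8 x -6.4..1.3 z 0.153..0.157
-0.117 n3 x -4.1..1.3 z 0.155..0.157
-0.120 n5 x -5.5..1.8 z 0.150..0.154
-0.123 n4 x -6.3..1.3 z 0.155..0.155
-0.126 n4 x -5.3..0
[... 655 characters left out ...]
 z 0.148..0.157
-0.084 n5 x -2.9..20.8 z 0.150..0.156
-0.087 n9 x 0.5..23.6 z 0.143..0.159
-0.090 n6 x -6.7..18.4 z 0.151..0.162
-0.093 n11 x -2.6..20.5 z 0.146..0.165
-0.096 n15 x -21.7..27.3 z 0.140..0.168
-0.099 n21 x -26.0..27.5 z 0.140..0.167
-0.102 n19 x -19.3..27.7 z 0.145..0.168
-0.105 n26 x -13.9..26.9 z 0.142..0.166
-0.108 n32 x -11.0..26.8 z 0.140..0.167
-0.111 n6 x -0.4..11.9 z 0.151..0.164
-0.114 n4 x -2.3..3.3 z 0.151..0.158
-0.117 n6 x -4.1..3.2 z 0.149..0.157
-0.120 n2 x -2.1..2.6 z 0.155..0.155
-0.123 n6 x -1.0..5.6 z 0.150..0.161
-0.126 n3 x 0.3..4.3 z 0.153..0.158
-0.129 n3 x -2.3..2.6 z 0.150..0.153
-0.132 n6 x -1.4..3.8 z 0.149..0.162
-0.135 n3 x -4.4..1.8 z 0.153..0.156
```

View pics/s9.png

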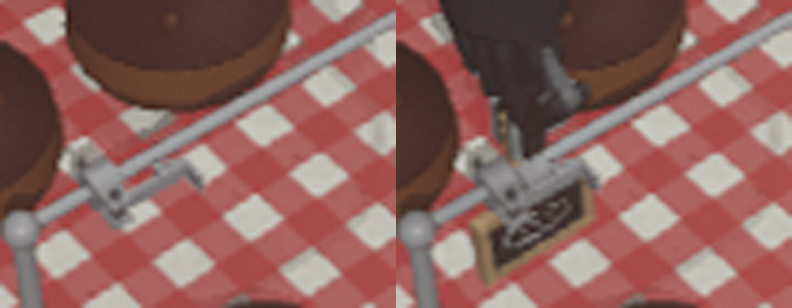

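```bash
for i in 1; do python3 -m inch '[{"dx":-0.7,"dy":0,"dz":0,"rx":0,"ry":0,"rz":0,"hand":1}]' 40
python3 -m inch '[{"dx":-0.7,"dy":0,"dz":0,"rx":0,"ry":0,"rz":0,"hand":1}]' 40
python3 -m inch '[{"dx":-0.7,"dy":0,"dz":0,"rx":0,"ry":0,"rz":0,"hand":1}]' 40
python3 -m inch '[{"dx":-0.7,"dy":0,"dz":0,"rx":0,"ry":0,"rz":0,"hand":1}]' 40
python3 -m inch '[{"dx":-0.7,"dy":0,"dz":0,"rx":0,"ry":0,"rz":0,"hand":1}]' 40; done | grep -E "pos|force"
```

```text
position: [0.6053, -0.0802, 0.1751]
force: [0.9, -2.1, -1.5]
position: [0.6052, -0.0803, 0.175]
force: [0.9, -0.7, -1.3]
position: [0.6051, -0.0806, 0.175]
force: [-0.6, 1.0, -1.6]
position: [0.6051, -0.0809, 0.1749]
force: [0.5, 4.1, -1.8]
position: [0.6052, -0.0812, 0.1749]
force: [0.1, 7.1, -2.2]
```

```bash
python3 -m inch '[{"dx":0.6,"dy":0,"dz":0,"rx":0,"ry":0,"rz":0,"hand":1},{"dx":0.6,"dy":0,"dz":0.3,"rx":0,"ry":0,"rz":0,"hand":1},{"dx":0.2,"dy":0,"dz":0.4,"rx":0,"ry":0,"rz":0,"hand":1}]' 30
python3 -m inch '[{"dx":0,"dy":0,"dz":0,"rx":0,"ry":0,"rz":0,"hand":0.68},{"dx":0,"dy":0,"dz":0,"rx":0,"ry":0,"rz":0,"hand":0.6},{"dx":0,"dy":0,"dz":0,"rx":0,"ry":0,"rz":0,"hand":0.4},{"dx":0,"dy":0,"dz":0,"rx":0,"ry":0,"rz":0,"hand":0.4}]' 
python3 -c "
from h import *
plan([])
p,d=bot.grab_frame('scene')
np.savez('scene5.npz',p=p,d=d)
cv2.imwrite('pics/s10.png',cv2.resize(p[180:260,185:275,::-1],None,fx=7,fy=7,interpolation=cv2.INTER_CUBIC))"
```

```text
clock: 21.55
position: [0.6052, -0.0807, 0.1743]
tool_rot: [3.141, 0.0, 1.533]
force: [0.3, 2.7, 1.3]
grip_width: 0.0116
clock: 21.95
position: [0.6052, -0.0809, 0.1744]
tool_rot: [3.141, 0.0, 1.533]
force: [0.5, 0.1, 0.1]
grip_width: 0.0257
t 21.95 pos [ 0.6052 -0.0809  0.1744] rot [3.1415e+00 2.0000e-04 1.5327e+00] F [0.5 0.1 0.1] M [0.03 0.03 0.02] w 0.0257
s 340.4 lat -0.20 mm yawerr 0.0002
```

View pics/s10.png

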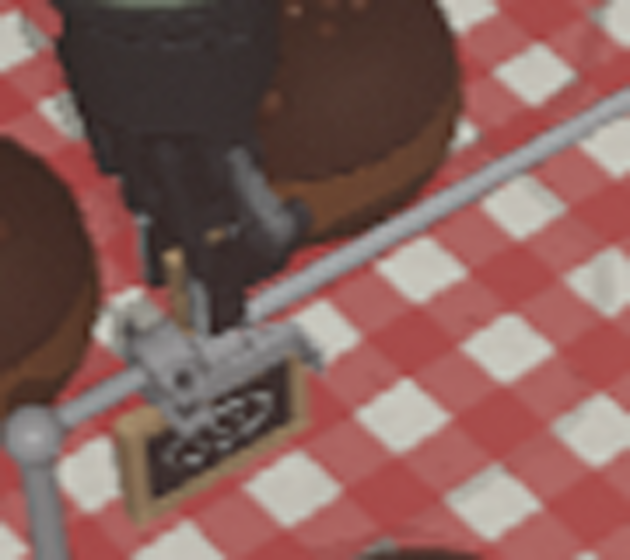

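```bash
python3 -m inch '[{"dx":0,"dy":0,"dz":-10,"rx":0,"ry":0,"rz":0,"hand":0.4},{"dx":0,"dy":0,"dz":-20,"rx":0,"ry":0,"rz":0,"hand":0.4},{"dx":0,"dy":0,"dz":-20,"rx":0,"ry":0,"rz":0,"hand":0.4},{"dx":40,"dy":0,"dz":-20,"rx":0,"ry":0,"rz":0,"hand":0.4},{"dx":40,"dy":0,"dz":0,"rx":0,"ry":0,"rz":0,"hand":0.4},{"dx":40,"dy":0,"dz":0,"rx":0,"ry":0,"rz":0,"hand":0.4},{"dx":40,"dy":0,"dz":0,"rx":0,"ry":0,"rz":0,"hand":0.4},{"dx":40,"dy":0,"dz":0,"rx":0,"ry":0,"rz":0,"hand":0.4}]' 
python3 -c "
from h import *
st()
q=np.load('rail.npy')
for n,sg in(('top',1),('scene',-1)):
    p,d=bot.grab_frame(n); np.savez(n+'6.npz',p=p,d=d)
    C=cloud(n,d); C[...,:2]+=sg*q[5:7]
    for lo,hi,nm in((.175,.215,'grip'),):
        m=(C[...,2]>lo)&(C[...,2]<hi)&(C[...,0]>.57)&(C[...,0]<.64)&(C[...,1]<-.04)&(C[...,1]>-.13)
        print(n,nm,m.sum(),np.round(C[m].min(0),4),np.round(C[m].max(0),4),np.round(np.median(C[m],0),4))
p=np.load('scene6.npz')['p'][180:260,185:275,::-1]; p0=np.load('scene0.npz')['p'][180:260,185:275,::-1]
cv2.imwrite('pics/s11.png',np.hstack([cv2.resize(v,None,fx=4.4,fy=4.4,interpolation=cv2.INTER_CUBIC) for v in(p0,p)]))
a=[np.load(f)['p'][130:190,300:380,::-1] for f in('top0.npz','top6.npz')]
cv2.imwrite('pics/t11.png',np.hstack([cv2.resize(v,None,fx=5,fy=5,interpolation=cv2.INTER_CUBIC) for v in a]))
"
```

```text
clock: 22.8
position: [0.6128, 0.1207, 0.2453]
tool_rot: [3.141, -0.0, 1.533]
force: [-0.1, 0.7, -0.2]
grip_width: 0.0259
t 22.8 pos [0.6128 0.1207 0.2453] rot [ 3.1407e+00 -3.0000e-04  1.5326e+00] F [-0.1  0.7 -0.2] M [-0.01 -0.07 -0.04] w 0.0259
top grip 78 [ 0.5991 -0.0887  0.1801] [ 0.6106 -0.0649  0.2085] [ 0.6029 -0.076   0.2028]
scene grip 102 [ 0.6002 -0.0904  0.1751] [ 0.6139 -0.0658  0.2086] [ 0.61   -0.0804  0.1974]
```

View pics/s11.png

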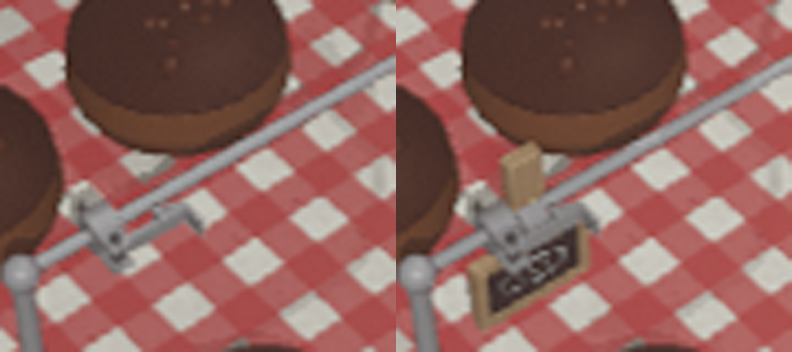

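View pics/t11.png

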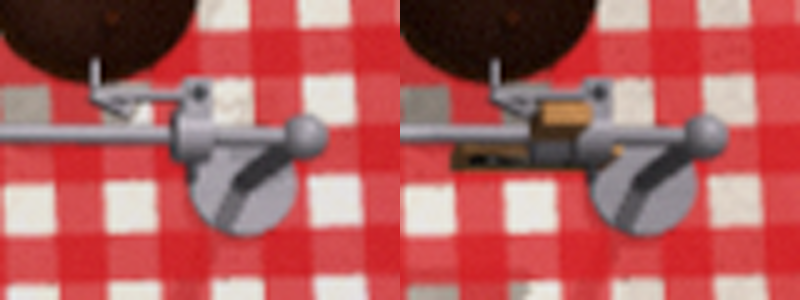

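```bash
python3 -m inch '[{"dx":-40,"dy":0,"dz":0,"rx":0,"ry":0,"rz":0,"hand":0.2},{"dx":-40,"dy":0,"dz":0,"rx":0,"ry":0,"rz":0,"hand":0.2},{"dx":-40,"dy":0,"dz":0,"rx":0,"ry":0,"rz":0,"hand":0.2},{"dx":-40,"dy":0,"dz":0,"rx":0,"ry":0,"rz":0,"hand":0.2},{"dx":-38.5,"dy":0,"dz":0,"rx":0,"ry":0,"rz":0,"hand":0.2},{"dx":0,"dy":0,"dz":0,"rx":0,"ry":0,"rz":0,"hand":0.2}]' 
python3 -c "
from h import *
o=st(); delta(o,[.6056,-.0785,.1745],1.533)"
```

```text
clock: 23.5
position: [0.6044, -0.0859, 0.2455]
tool_rot: [3.141, 0.003, 1.526]
force: [0.8, 0.6, 0.4]
grip_width: 0.0343
t 23.5 pos [ 0.6044 -0.0859  0.2455] rot [3.1407e+00 2.5000e-03 1.5256e+00] F [0.8 0.6 0.4] M [ 0.06 -0.01 -0.02] w 0.0343
rotvec [ 0.0009  0.0025 -0.0074] shift [ 7.4  1.  71. ]
```

```bash
python3 -m inch '[{"dx":0,"dy":0,"dz":0,"rx":0,"ry":0,"rz":0,"hand":0.2},{"dx":0,"dy":0,"dz":0,"rx":0,"ry":0,"rz":0,"hand":0.2}]' 
python3 -c "
from h import *
o=st(); delta(o,[.6056,-.0785,.1745],1.533)"
```

```text
clock: 23.7
position: [0.6054, -0.0784, 0.2446]
tool_rot: [3.141, -0.0, 1.534]
force: [-0.1, -0.3, 0.1]
grip_width: 0.0344
t 23.7 pos [ 0.6054 -0.0784  0.2446] rot [ 3.1414e+00 -5.0000e-04  1.5337e+00] F [-0.1 -0.3  0.1] M [ 0.02 -0.01  0.03] w 0.0344
rotvec [ 0.0002 -0.0005  0.0007] shift [-0.1  0.2 70.1]
```

```bash
python3 -m inch '[{"dx":0,"dy":0,"dz":15,"rx":0,"ry":0,"rz":0,"hand":0.2},{"dx":0,"dy":0,"dz":15,"rx":0,"ry":0,"rz":0,"hand":0.2},{"dx":0,"dy":0,"dz":15,"rx":0,"ry":0,"rz":0,"hand":0.2},{"dx":0,"dy":0,"dz":15,"rx":0,"ry":0,"rz":0,"hand":0.3},{"dx":0,"dy":0,"dz":10,"rx":0,"ry":0,"rz":0,"hand":0.5},{"dx":0,"dy":0,"dz":0,"rx":0,"ry":0,"rz":0,"hand":0.58},{"dx":0,"dy":0,"dz":0,"rx":0,"ry":0,"rz":0,"hand":0.65},{"dx":0,"dy":0,"dz":0,"rx":0,"ry":0,"rz":0,"hand":0.68}]' 20
python3 -m inch '[{"dx":0,"dy":0,"dz":0,"rx":0,"ry":0,"rz":0,"hand":0.71},{"dx":0,"dy":0,"dz":0,"rx":0,"ry":0,"rz":0,"hand":0.73},{"dx":0,"dy":0,"dz":0,"rx":0,"ry":0,"rz":0,"hand":0.75}]' 20
python3 -m inch '[{"dx":0,"dy":0,"dz":0,"rx":0,"ry":0,"rz":0,"hand":1},{"dx":0,"dy":0,"dz":-0.5,"rx":0,"ry":0,"rz":0,"hand":1},{"dx":0,"dy":0,"dz":-0.5,"rx":0,"ry":0,"rz":0,"hand":1}]' 80
python3 -c "
from h import *
o=plan([])"
```

```text
clock: 24.5
position: [0.6056, -0.0794, 0.175]
tool_rot: [3.141, 0.0, 1.533]
force: [0.7, -0.6, -1.2]
grip_width: 0.0138
clock: 24.8
position: [0.6055, -0.0793, 0.1748]
tool_rot: [3.141, -0.0, 1.533]
force: [-1.5, -0.2, 5.7]
grip_width: 0.0116
clock: 25.1
position: [0.6051, -0.0793, 0.1752]
tool_rot: [-3.141, -0.0, 1.533]
force: [-0.3, -0.3, -1.4]
grip_width: 0.0106
t 25.1 pos [ 0.6051 -0.0793  0.1752] rot [-3.1413 -0.      1.5328] F [-0.3 -0.3 -1.4] M [-0.03 -0.   -0.05] w 0.0106
s 338.8 lat -0.37 mm yawerr 0.0003
```

Gripped and lifted clear of the rod. Now I push gently towards the stop.

```bash
for i in 1 ; do python3 -m inch '[{"dx":-0.5,"dy":0.1,"dz":0,"rx":0,"ry":0,"rz":0,"hand":1}]' 80
python3 -m inch '[{"dx":-0.5,"dy":0.1,"dz":0,"rx":0,"ry":0,"rz":0,"hand":1}]' 80
python3 -m inch '[{"dx":-0.5,"dy":0,"dz":0,"rx":0,"ry":0,"rz":0,"hand":1}]' 80
python3 -m inch '[{"dx":-0.5,"dy":0,"dz":0,"rx":0,"ry":0,"rz":0,"hand":1}]' 80; done | grep -E 'pos|for'
```

```text
position: [0.6051, -0.0797, 0.1751]
force: [-0.3, 0.8, -1.4]
position: [0.6053, -0.0799, 0.1751]
force: [0.1, 3.7, 0.1]
position: [0.6053, -0.0801, 0.1751]
force: [-1.0, 6.5, -1.4]
position: [0.6053, -0.0802, 0.1751]
force: [-1.4, 7.9, -0.7]
```

```bash
for i in 1 ; do python3 -m inch '[{"dx":1,"dy":0,"dz":0,"rx":0,"ry":0,"rz":0,"hand":1}]' 80
python3 -m inch '[{"dx":1,"dy":0,"dz":0,"rx":0,"ry":0,"rz":0,"hand":1}]' 80
python3 -m inch '[{"dx":0.5,"dy":0,"dz":0,"rx":0,"ry":0,"rz":0,"hand":1}]' 80
python3 -m inch '[{"dx":0.5,"dy":0,"dz":0,"rx":0,"ry":0,"rz":0,"hand":1}]' 80
python3 -m inch '[{"dx":0.5,"dy":0,"dz":0,"rx":0,"ry":0,"rz":0,"hand":1}]' 80; done | grep -E 'pos|for'
```

```text
position: [0.6053, -0.0798, 0.1752]
force: [-0.7, 2.5, -1.5]
position: [0.6054, -0.0795, 0.1752]
force: [0.3, 0.2, -1.2]
position: [0.6054, -0.0791, 0.1752]
force: [0.6, 0.1, -1.0]
position: [0.6055, -0.0786, 0.1753]
force: [1.1, -1.9, -2.6]
position: [0.6055, -0.0785, 0.1753]
force: [-0.2, -3.7, -0.6]
```

```bash
python3 -m inch '[{"dx":-0.8,"dy":0,"dz":0.4,"rx":0,"ry":0,"rz":0,"hand":1},{"dx":0,"dy":0,"dz":0.4,"rx":0,"ry":0,"rz":0,"hand":1},{"dx":0,"dy":0,"dz":0,"rx":0,"ry":0,"rz":0,"hand":0.66},{"dx":0,"dy":0,"dz":0,"rx":0,"ry":0,"rz":0,"hand":0.5},{"dx":0,"dy":0,"dz":0,"rx":0,"ry":0,"rz":0,"hand":0.4},{"dx":0,"dy":0,"dz":-20,"rx":0,"ry":0,"rz":0,"hand":0.4},{"dx":0,"dy":0,"dz":-25,"rx":0,"ry":0,"rz":0,"hand":0.4},{"dx":20,"dy":0,"dz":-15,"rx":0,"ry":0,"rz":0,"hand":1},{"dx":25,"dy":0,"dz":0,"rx":0,"ry":0,"rz":0,"hand":1},{"dx":0,"dy":0,"dz":0,"rx":0,"ry":0,"rz":0,"hand":1}]' 40
python3 -m inch '[{"dx":0,"dy":0,"dz":0,"rx":0,"ry":0,"rz":0,"hand":1},{"dx":0,"dy":0,"dz":0,"rx":0,"ry":0,"rz":0,"hand":1},{"dx":0,"dy":0,"dz":0,"rx":0,"ry":0,"rz":0,"hand":1}]' 40
python3 -c "
from h import *
o=st(); delta(o,[.6073,-.036,.168],1.533)
q=np.load('rail.npy')
for n,sg in(('scene',-1),):
    p,d=bot.grab_frame(n); np.savez(n+'7.npz',p=p,d=d)
    C=cloud(n,d); C[...,:2]+=sg*q[5:7]
p=np.load('scene7.npz')['p'][170:260,185:285,::-1]
cv2.imwrite('pics/s12.png',cv2.resize(p,None,fx=7,fy=6.6,interpolation=cv2.INTER_CUBIC))
"
```

```text
clock: 27.0
position: [0.6076, -0.0299, 0.2347]
tool_rot: [3.141, -0.002, 1.537]
force: [0.8, -0.2, -0.0]
grip_width: 0.0001
clock: 27.3
position: [0.6071, -0.0345, 0.2344]
tool_rot: [-3.141, 0.0, 1.532]
force: [0.2, -0.3, 0.9]
grip_width: -0.0001
t 27.3 pos [ 0.6071 -0.0345  0.2344] rot [-3.1414e+00  4.0000e-04  1.5316e+00] F [ 0.2 -0.3  0.9] M [-0.    0.03  0.07] w -0.0001
rotvec [-0.0002  0.0004 -0.0014] shift [-1.5  0.3 66.4]
```

View pics/s12.png

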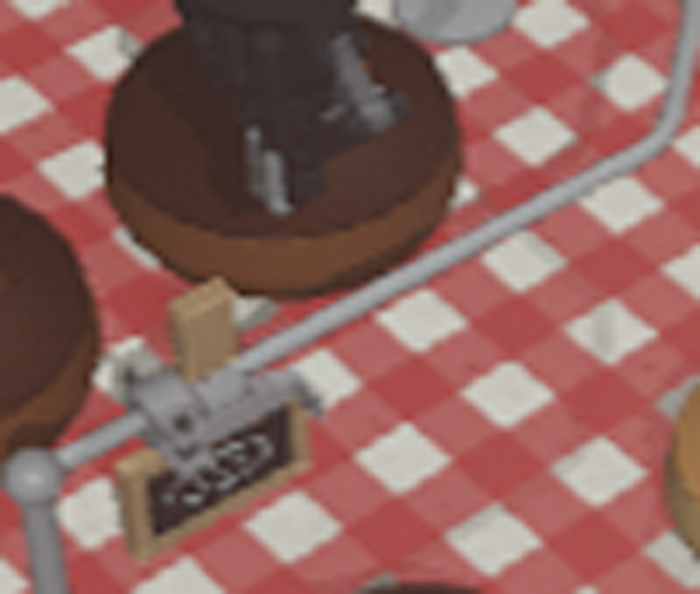

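```bash
python3 -m inch '[{"dx":0,"dy":0.3,"dz":20,"rx":0,"ry":0,"rz":0,"hand":1},{"dx":0,"dy":0,"dz":20,"rx":0,"ry":0,"rz":0,"hand":1},{"dx":0,"dy":0,"dz":20,"rx":0,"ry":0,"rz":0,"hand":1},{"dx":0,"dy":0,"dz":6,"rx":0,"ry":0,"rz":0,"hand":1},{"dx":0,"dy":0,"dz":0,"rx":0,"ry":0,"rz":0,"hand":1},{"dx":0,"dy":0,"dz":0,"rx":0,"ry":0,"rz":0,"hand":1}]' 40
python3 -m inch '[{"dx":-4,"dy":0,"dz":0,"rx":0,"ry":0,"rz":0,"hand":1},{"dx":-4,"dy":0,"dz":0,"rx":0,"ry":0,"rz":0,"hand":1},{"dx":-3,"dy":0,"dz":0,"rx":0,"ry":0,"rz":0,"hand":1},{"dx":-2,"dy":0,"dz":0,"rx":0,"ry":0,"rz":0,"hand":1},{"dx":0,"dy":0,"dz":0,"rx":0,"ry":0,"rz":0,"hand":1}]' 40
python3 -c "
from h import *
o=plan([])"
```

```text
clock: 27.95
position: [0.6079, -0.034, 0.1693]
tool_rot: [3.141, 0.0, 1.532]
force: [-0.1, -0.8, 0.3]
grip_width: -0.0001
clock: 28.45
position: [0.607, -0.0471, 0.1686]
tool_rot: [3.142, 0.0, 1.532]
force: [0.1, -0.3, 0.7]
grip_width: -0.0001
t 28.45 pos [ 0.607  -0.0471  0.1686] rot [3.1415e+00 1.0000e-04 1.5322e+00] F [ 0.1 -0.3  0.7] M [ 0.04  0.02 -0.03] w -0.0001
s 306.6 lat 0.23 mm yawerr -0.0002
```

```bash
(python3 -m inch '[{"dx":-1.5,"dy":0,"dz":0,"rx":0,"ry":0,"rz":0,"hand":1},{"dx":-1.5,"dy":0,"dz":0,"rx":0,"ry":0,"rz":0,"hand":1}]' 40
python3 -m inch '[{"dx":-1.5,"dy":0,"dz":0,"rx":0,"ry":0,"rz":0,"hand":1},{"dx":-1,"dy":0,"dz":0,"rx":0,"ry":0,"rz":0,"hand":1}]' 40
python3 -m inch '[{"dx":-1,"dy":0,"dz":0,"rx":0,"ry":0,"rz":0,"hand":1}]' 40
python3 -m inch '[{"dx":-1,"dy":0,"dz":0,"rx":0,"ry":0,"rz":0,"hand":1}]' 40
python3 -m inch '[{"dx":-0.7,"dy":0,"dz":0,"rx":0,"ry":0,"rz":0,"hand":1}]' 40)| grep -E 'pos|for'
```

```text
position: [0.6069, -0.0496, 0.1685]
force: [-0.1, -0.0, 0.3]
position: [0.6068, -0.0523, 0.1685]
force: [-1.1, 0.1, -1.0]
position: [0.6067, -0.0532, 0.1685]
force: [-0.0, 0.2, -0.5]
position: [0.6067, -0.0542, 0.1685]
force: [-0.7, 0.7, 0.3]
position: [0.6067, -0.0548, 0.1685]
force: [-0.1, 2.4, 1.3]
```

```bash
(python3 -m inch '[{"dx":-0.5,"dy":0,"dz":0,"rx":0,"ry":0,"rz":0,"hand":1}]' 40
python3 -m inch '[{"dx":-0.5,"dy":0,"dz":0,"rx":0,"ry":0,"rz":0,"hand":1}]' 40
python3 -m inch '[{"dx":-0.5,"dy":0,"dz":0,"rx":0,"ry":0,"rz":0,"hand":1}]' 40
python3 -m inch '[{"dx":-0.5,"dy":0,"dz":0,"rx":0,"ry":0,"rz":0,"hand":1}]' 40)| grep -E 'pos|for'
```

```text
position: [0.6067, -0.0549, 0.1685]
force: [-0.2, 4.3, 2.2]
position: [0.6068, -0.0551, 0.1686]
force: [0.6, 6.5, 3.3]
position: [0.6068, -0.0553, 0.1687]
force: [-0.3, 7.7, 3.7]
position: [0.6069, -0.0555, 0.1687]
force: [-0.2, 9.8, 4.2]
```

```bash
python3 -m inch '[{"dx":1.5,"dy":0,"dz":0,"rx":0,"ry":0,"rz":0,"hand":1},{"dx":3,"dy":0,"dz":0,"rx":0,"ry":0,"rz":0,"hand":1},{"dx":10,"dy":0,"dz":0,"rx":0,"ry":0,"rz":0,"hand":1},{"dx":10,"dy":0,"dz":-20,"rx":0,"ry":0,"rz":0,"hand":1},{"dx":20,"dy":0,"dz":-30,"rx":0,"ry":0,"rz":0,"hand":1},{"dx":40,"dy":0,"dz":-30,"rx":0,"ry":0,"rz":0,"hand":1},{"dx":40,"dy":0,"dz":0,"rx":0,"ry":0,"rz":0,"hand":1},{"dx":40,"dy":0,"dz":0,"rx":0,"ry":0,"rz":0,"hand":1},{"dx":20,"dy":0,"dz":0,"rx":0,"ry":0,"rz":0,"hand":1},{"dx":0,"dy":0,"dz":0,"rx":0,"ry":0,"rz":0,"hand":1}]'
python3 -m inch '[{"dx":0,"dy":0,"dz":0,"rx":0,"ry":0,"rz":0,"hand":1},{"dx":0,"dy":0,"dz":0,"rx":0,"ry":0,"rz":0,"hand":1},{"dx":0,"dy":0,"dz":0,"rx":0,"ry":0,"rz":0,"hand":1}]'
python3 -c "
from h import *
st()
for n in('top','scene'):
    p,d=bot.grab_frame(n); np.savez(n+'8.npz',p=p,d=d)
q=np.load('rail.npy')
for n in('top','scene'):
  for k in('0','8'):
    C=cloud(n,np.load(n+k+'.npz')['d']); C[...,:2]+=(1 if n=='top' else -1)*q[5:7]
    x=C[...,0]-(path(RAIL,.3389)[0][0]+(C[...,1]+.079)*np.tan(.0384))
    for a,b in((-.053,-.047),(-.062,-.053),(-.072,-.062),(-.088,-.072)):
        m=(C[...,2]>.142)&(C[...,2]<.17)&(C[...,1]<b)&(C[...,1]>a)&(x>.0155)&(x<.045)
        print(n,k,(a,b),m.sum(),'x mean %.1f max %.1f'%(x[m].mean()*1e3,x[m].max()*1e3))
m=(C[...,2]>.175)&(C[...,2]<.215)&(C[...,0]>.57)&(C[...,0]<.64)&(C[...,1]<-.04)&(C[...,1]>-.13)
print('grip',C[m].min(0),C[m].max(0))
C=cloud('top',np.load('top8.npz')['d']); C[...,:2]+=q[5:7]
m=(C[...,2]>.175)&(C[...,2]<.215)&(C[...,0]>.57)&(C[...,0]<.64)&(C[...,1]<-.04)&(C[...,1]>-.13)
print('grip',C[m].min(0),C[m].max(0))
a=[np.load(f)['p'][135:180,315:370,::-1] for f in('top0.npz','top8.npz')]
cv2.imwrite('pics/t13.png',np.hstack([cv2.resize(v,None,fx=7,fy=7,interpolation=cv2.INTER_CUBIC) for v in a]))
a=[np.load(f)['p'][205:245,190:250,::-1] for f in('scene0.npz','scene8.npz')]
cv2.imwrite('pics/s13.png',np.hstack([cv2.resize(v,None,fx=6.6,fy=6.6,interpolation=cv2.INTER_CUBIC) for v in a]))
cv2.imwrite('pics/t14.png',cv2.resize(np.load('top8.npz')['p'][...,::-1],(800,600)))
"
```

```text
clock: 30.55
position: [0.6131, 0.132, 0.248]
tool_rot: [-3.141, -0.001, 1.538]
force: [0.4, -0.6, -0.1]
grip_width: -0.0003
clock: 30.85
position: [0.6137, 0.1265, 0.2486]
tool_rot: [3.141, 0.0, 1.531]
force: [-0.2, -0.0, 0.9]
grip_width: 0.0
t 30.85 pos [0.6137 0.1265 0.2486] rot [3.1415e+00 2.0000e-04 1.5313e+00] F [-0.2 -0.   0.9] M [-0.03 -0.02 -0.01] w 0.0
top 0 (-0.053, -0.047) 21 x mean 25.2 max 36.7
top 0 (-0.062, -0.053) 9 x mean 19.1 max 22.0
top 0 (-0.072, -0.062) 12 x mean 19.1 max 21.4
top 0 (-0.088, -0.072) 19 x mean 19.2 max 22.1
top 8 (-0.053, -0.047) 19 x mean 25.3 max 37.1
top 8 (-0.062, -0.053) 9 x mean 19.1 max 21.7
top 8 (-0.072, -0.062) 12 x mean 19.3 max 22.1
top 8 (-0.088, -0.072) 19 x mean 19.4 max 22.0
scene 0 (-0.053, -0.047) 21 x mean 28.3 max 37.4
scene 0 (-0.062, -0.053) 14 x mean 21.6 max 32.1
scene 0 (-0.072, -0.062) 15 x mean 20.4 max 24.3
scene 0 (-0.088, -0.072) 23 x mean 20.5 max 23.6
scene 8 (-0.053, -0.047) 20 x mean 28.0 max 38.1
scene 8 (-0.062, -0.053) 15 x mean 21.7 max 40.2
scene 8 (-0.072, -0.062) 14 x mean 20.7 max 23.2
scene 8 (-0.088, -0.072) 22 x mean 20.7 max 24.7
grip [ 0.60023026 -0.09050915  0.17504521] [ 0.61553755 -0.06610041  0.21084125]
grip [ 0.59954108 -0.08831907  0.17731876] [ 0.61071166 -0.06503704  0.20780934]
```

View pics/t13.png

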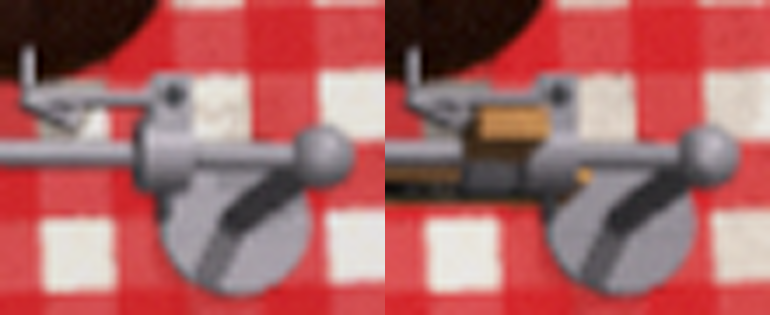

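View pics/s13.png

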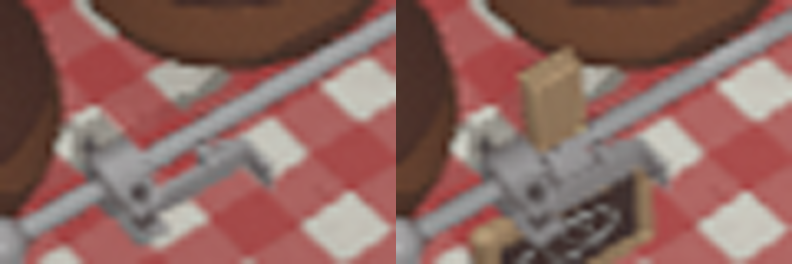

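View pics/t14.png

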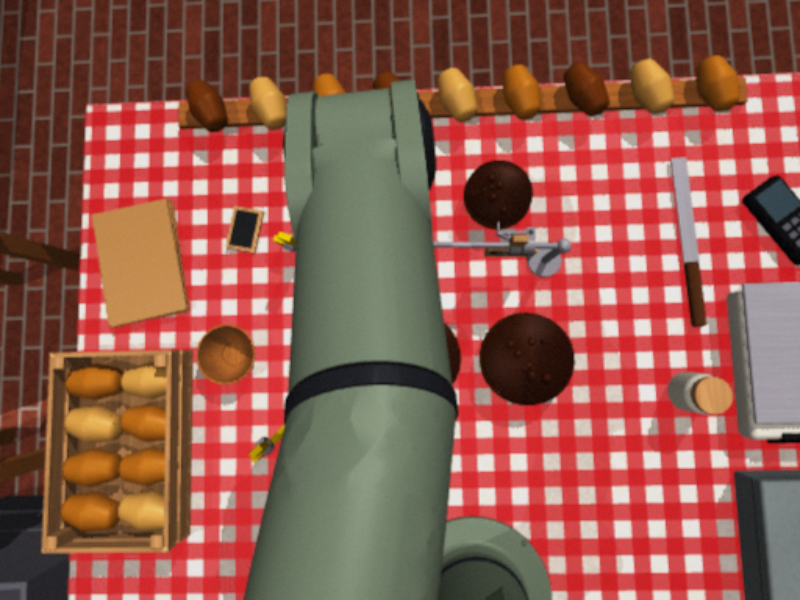

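```bash
python3 -c "
from h import *
st(); print(bot.job_done())"
```

```text
t 30.95 pos [0.6137 0.1268 0.2486] rot [3.1415e+00 1.0000e-04 1.5316e+00] F [-0.7 -0.  -0. ] M [ 0.09 -0.05  0.01] w -0.0004
the job is handed in; nothing more can be done
None
```

I slid the slate along the side length, round both bends and down the front length. I pushed it past the catch to the stop, let go, and handed the job in at about 31 s of the 56 s allowed.

**Forces:** In the readings at the end of each move, the wrist force stayed below about 11 N, with almost nothing through the bends. At worst that is roughly 20 to 30 N on the rod by the task's figures, but the load on the rod itself was not measured.

**Catch:** It snapped shut: the sideways force dropped from 5.8 to 1.2 N and the tool sprang back about 1 mm. Depth from both cameras puts the catch arm within about 0.3 mm of its original shut position.

**Stop:** I let go, then pushed the grip again low down with closed fingers. It met a firm stop with no travel left, and the pictures show the ring flush with the collar.

**Bread:** By eye in the last top picture, the two dark loaves in full view lie where they did. The arm hid the pale loaf and most of the one near the side length, so I did not check those at the end, though the arm never went near them.

**Did not match:**
- **Play behind the catch:** With the grip held I felt only about 1 mm of free play, not the stated 4 mm. I think the ring tilted and bound on the rod when moved by its tall grip. Pulled back, it resisted at 4 to 6 N.
- **Where it stopped:** The tool was about 2 to 3 mm past the position I had worked out, partly because the grip slipped or tilted in the fingers while passing the catch. After letting go, the cameras put the grip at about y -77 to -78 mm, against -79 mm worked out for home.

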